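# Stand a washed rack insert in the draining stand

### The job

The washed tube-rack insert lying flat on the bench is too wide to be gripped flat: push it against the steel stop rail and tip it up on its edge until it stands upright against the rail. Then take it by its top edge, lower it (do not drop it) into the slot of the empty draining stand and let go, so that it stands upright in the middle of the stand with its edge on the slot floor. Leave the bottle, the jar, the tube rack and the insert in the other stand where they are.

Things in the scene. Friction and masses are not known exactly. Their poses are not given: they have to be found in the camera images.
- plate_center (a point): Centre of the loose white plastic insert: solid square slab 125 x 125 x 16 mm, about 0.2 kg, with a 5 x 5 pattern of dark hole mouths (look only). Starts flat before the stop rail, 15 to 45 mm short of it, up to 20 degrees out of square. Local z normal to the slab, x and y along its sides, all alike. Squeezed between fingertips and rail, its near side can be lifted by friction.
- fence: The steel stop rail, screwed to the bench: upright strip 210 mm long, 55 mm high, 10 mm thick. Origin on the bench at the foot of the middle of its front face (towards the robot); x points horizontally into the rail, away from the robot; y along the rail; z up. Behind the strip a flange with ribs up to 29 mm high reaches to x = 50 mm.
- stand: The EMPTY grey draining stand, fixed: base 150 (x) x 60 (y) x 10 mm with two walls along x, 8 mm thick, tops 44 mm above the bench; between them a slot 26 mm wide, 150 mm long, open at both ends, floor 10 mm above the bench. Origin on the bench under the middle of the slot; x along the slot, y across it, z up.
- stored_plate_center (a point): Centre of a second insert of the same size (125 x 125 x 16 mm) that already stands upright in the other stand (a stand like the empty one, its slot along this point's x; slab normal = y); loose, not to be disturbed. Centre 72.5 mm above the bench, top 135 mm.
- tube_rack_center (a point): Middle of a loose steel wire-shelf tube rack with orange-capped tubes, 120 (x) x 55 (y) mm, 99 mm high, standing in the row beside the stands; this point is 50 mm above the bench. Not to be disturbed.
- bottle_center (a point): Middle of a reagent bottle, 62 mm across and 150 mm high, standing near one end of the stop rail; 75 mm above the bench. Not to be disturbed.
- jar_center (a point): Middle of an amber jar, 62 mm across and 85 mm high, standing near the other end of the stop rail; 42 mm above the bench. Not to be disturbed.
Things that resemble listed ones, but are neither listed nor needed, are in the scene too. What is shaped like the part that bears plate_center but blue or turquoise is not meant. Leave any red look-alike of the stand alone.

How it is judged:
On the way:
1. the insert stands upright on its edge against the stop rail (angle between plate_center's own z axis and vertical between 1.38 and 1.76 rad and x of plate_center in the frame of fence between -0.028 and 0.008 m and y of plate_center in the frame of fence between -0.09 and 0.09 m and z of plate_center in the frame of fence between 0.052 and 0.072 m), for 0.2 s.
At the end, for the whole second after the job is handed in: The insert stands upright (within 7 degrees) and at rest in the slot of the empty stand, on the slot floor, its centre within 22 mm of the stand's middle along the slot, and released (angle between plate_center's own z axis and vertical between 1.44 and 1.7 rad and x of plate_center in the frame of stand between -0.022 and 0.022 m and y of plate_center in the frame of stand between -0.008 and 0.008 m and z of plate_center in the frame of stand between 0.066 and 0.078 m and angle between the z axis of plate and the y axis of stand, either way round below 0.15 rad and linear speed of plate below 0.04 m/s and angular speed of plate below 0.6 rad/s); the robot touches nothing.
It fails at once if the reagent bottle is shoved (over 15 mm) or tipped (distance of bottle_center from where it was at the start of the episode above 0.015 m or angle between bottle_center's own z axis and vertical above 0.3 rad).
It fails at once if the jar is shoved (over 15 mm) or tipped (distance of jar_center from where it was at the start of the episode above 0.015 m or angle between jar_center's own z axis and vertical above 0.3 rad).
It fails at once if the tube rack is shoved (over 15 mm) or tipped (distance of tube_rack_center from where it was at the start of the episode above 0.015 m or angle between tube_rack_center's own z axis and vertical above 0.3 rad).
It fails at once if the stored plate is shoved (over 15 mm) or tipped (distance of stored_plate_center from where it was at the start of the episode above 0.015 m or angle between stored_plate_center's own z axis and vertical above 0.3 rad).
It fails at once if the plate is dropped into the empty stand instead of being lowered (over 0.5 m/s in or just above the stand) (horizontal distance between plate_center and stand below 0.04 m and height (world z) of plate_center below 0.15 m and linear speed of plate above 0.5 m/s).
It also fails if it takes over 61 s, if anything falls off the work surface, if the arm or the gripper's body presses on something with over 40 N, if the wrist force passes 120 N, or if a joint passes its speed limit or range.

### The arm

A 6-joint arm with a two-finger parallel gripper is mounted at the origin on the work surface. World frame = base frame: x ahead of the robot, y to its left, z up, the work surface at z = 0. Lengths are in m, angles in rad, forces in N, time in s.
With the tool pointing down it reaches from about 0.25 to 0.775 m from the base axis. Payload 4 kg.
Tool frame: the origin (TCP) lies on the centre line of the jaws, within the pads' length; the fingertips stand r.tip_extent ahead of it and the grasp point (between the pads) lies 11 mm behind it (r.tip_extent is the distance from the TCP to the fingertips, in m); y points along the fingers, z is the direction in which the jaws open and shut, and the axes are right-handed (so a half turn about y gives the same grasp; the last joint's range is limited). The gripper opens to 85 mm and grips with 20 to 120 N. Pads are 22 mm wide; open, the fingers measure 114 mm over their backs; the gripper's body (76 mm by 85 mm) begins 54 mm behind the grasp point. The pads swing forward as they close: fully open they stand 13 mm farther back than shut.
Start: joints at [-1.411, 0.087, 1.371, -0, 1.684, -0.103], TCP at [0.143, -0.531, 0.239] pointing down, gripper open.
Joint ranges: [-3.1, 3.1], [-0.76, 2.03], [0.27, 2.55], [-1.08, 4.22], [0.17, 2.65], [-2.57, 2.57]. Speed limits (rad/s): [2.79, 2.79, 3.14, 3.14, 3.14, 3.14].

### API

Orientations are given as a 3x3 rotation matrix whose columns are the frame's x, y, z axes.
In Python, from station import r, eyes, ticket gives the robot as it stands.
- The arm moves only by the shell command python3 -m creep 'ROWS' [OPENING] [FORCE]. ROWS is a JSON object of lists of equal length, an entry for each row: "offset": the shift along the tool's x, y, z in cm, a list of three; "twist": the turn, a rotation vector about the tool's x, y, z in rad, a list of three. In form: {"offset": [[x, y, z], ...], "twist": [[ax, ay, az], ...]}. A call has exactly 8 rows; each row shifts and turns the commanded pose from where the row before left it, along the tool's axes as they then stand; what a row does not reach is not made up. A row lasts 1/10 s, in which the tool goes at most 50 mm and 8.59 degrees, less where a joint would pass 70% of its speed; a pose out of reach is approached as far as the arm can. A call is refused whole if a number of a shift passes 5 or a number of a turn 0.15, either way. A call with a gripper value outside its range is refused whole. OPENING is the finger opening in cm, from 0 to 8.54, set as the call begins (- or left out, the last holds). The fingers move at their own pace and stop on an object; FORCE is the grip in N (left out, the last holds). Time passes only in rows, so rows that do not move let the fingers close, or fill a call up. It gives the time, the measured TCP pose, the force and the opening at its end, in the units of the state.
- r.get_state(): the state, without advancing time (a new reading comes with each control period).
- eyes.camera(name): name is "scene" or "top"; returns the picture (400x640x3 uint8, red, green, blue); there is no depth.
- eyes.camera_info(name): a dict with "K" (3x3 intrinsics, pixels), "k1" (the pictures are not rectified: a ray, as slopes to the right and down, at radius r is drawn at 1 + k1 r^2 times it, then the intrinsics apply), "eye" and "attitude" of the camera in the world. Camera axes: x right, y down, z forward; pixel columns grow to the right and rows downward; lengths in m; the calibration is good to about 2 mm. A picture is of the moment at which its call begins. camera_info takes no time and is no camera call.
- ticket.job_done(): hands the job in, once; it reports no verdict.
The state is a dict: "time_s": time; "joints": joint angles; "joint_velocities": joint speeds; "joint_efforts": joint torques, N m; "eef_pos": TCP position; "tcp_rot": TCP orientation; "force": force on the tool from outside, world axes, zero at the start; "ft_torque": the same for the moment, N m; "grip_width": opening from 0.0 (shut) to 1.0 (fully open).
Only numpy, scipy, OpenCV 4.12 (cv2) and the standard library are available. Lean on these libraries where they do the work, as an engineer would, in place of code of your own. Each camera call takes 0.05 s, during which the arm holds its last target.

## Working session

There is one attempt and no reset: what is moved stays moved. The work goes in short steps, Python scripts to look and compute and a shell command to move; the robot and the scene stay as the last step left them, time stands still between calls to the robot, and variables do not carry over. Pictures are saved under pics/ and viewed, and the job is handed in when it is done.

```bash
ls; mkdir -p pics
python3 - <<'E'
from station import r, eyes, ticket
import cv2
s=r.get_state(); print(s); print(r.tip_extent)
for n in ("scene","top"):
    cv2.imwrite(f"pics/{n}0.png",eyes.camera(n)[:,:,::-1]); print(n,eyes.camera_info(n))
E
```

```text
pics
{'time_s': 0.0, 'joints': array([-1.41110095e+00,  8.79847572e-02,  1.37230994e+00, -2.74974794e-06,
        1.68361779e+00, -1.03093217e-01]), 'joint_velocities': array([ 5.51648632e-05,  9.56721592e-04,  2.10917009e-04, -2.93246177e-04,
       -1.21070258e-04,  1.17845007e-03]), 'joint_efforts': array([-7.18531937e-04, -3.51867127e+01, -3.13275611e+01, -2.04751927e-04,
        1.06462342e-02, -2.22023777e-05]), 'eef_pos': array([ 0.14279406, -0.53062083,  0.23809461]), 'tcp_rot': array([[-9.65669452e-01, -3.71590367e-04,  2.59773693e-01],
       [-2.59773852e-01,  2.28987360e-03, -9.65666766e-01],
       [-2.36016454e-04, -9.99997309e-01, -2.30779044e-03]]), 'force': array([ 0.09390124, -0.51050854,  0.04754027]), 'ft_torque': array([ 0.04431742, -0.00117946, -0.04126122]), 'grip_width': 1.0008188719209128}
0.008
scene {'K': array([[495.20317763,   0.        , 327.69109095],
       [  0.        , 495.20317763, 201.3281071 ],
       [  0.        ,   0.        ,   1.        ]]), 'k1': -0.0653662710889547, 'eye': array([1.2603311 , 0.44992242, 1.17565277]), 'attitude': array([[-0.50233807,  0.6766687 , -0.53830841],
       [ 0.8646419 ,  0.38796841, -0.31917848],
       [-0.00713143, -0.62577951, -0.7799674 ]])}
top {'K': array([[487.52566816,   0.        , 315.0055394 ],
       [  0.        , 487.52566816, 188.18586927],
       [  0.        ,   0.        ,   1.        ]]), 'k1': -0.11109354903290995, 'eye': array([0.25911378, 0.00449734, 1.52763539]), 'attitude': array([[ 0.00666854, -0.98476281,  0.17377497],
       [-0.99990867, -0.00860944, -0.01041764],
       [ 0.01175501, -0.17368963, -0.98473028]])}
```

View pics/scene0.png

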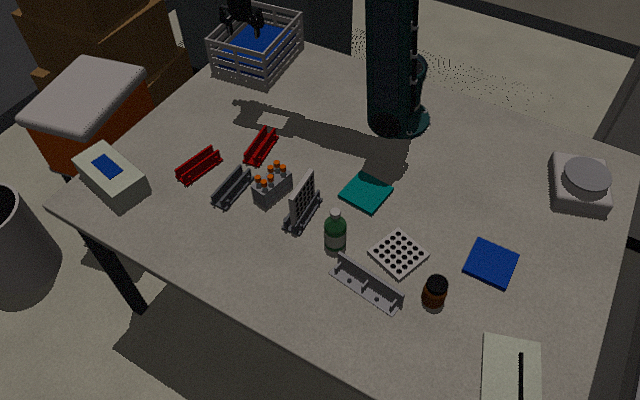

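View pics/top0.png

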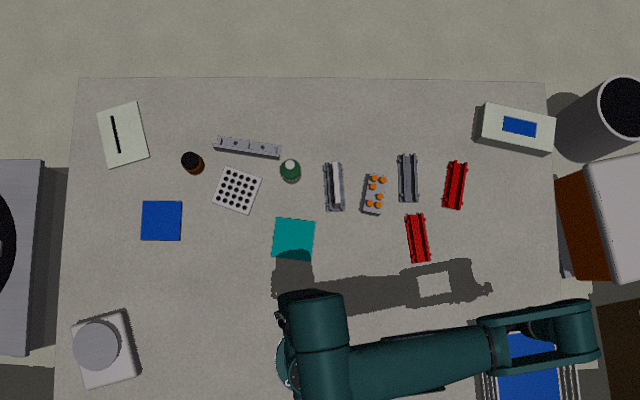

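The scene view shows the white plate at (398,254), with the rail behind it at (365,283), the bottle at (335,232) and the jar at (435,292). In the top view the plate is at (238,190), the rail at (246,147) and the empty grey stand at (408,178). The rack (375,190) and the stored plate's stand (334,187) are also visible. Next I measure.

```bash
cat > h.py <<'E'
import numpy as np, cv2
from station import r, eyes
I={n:eyes.camera_info(n) for n in("scene","top")}
def ray(n,p):
    i=I[n]; u=cv2.undistortPoints(np.array([[p]],float),i["K"],np.array([i["k1"],0,0,0,0.]))[0,0]
    d=i["attitude"]@np.array([u[0],u[1],1]); return i["eye"],d/np.linalg.norm(d)
def plane(n,p,z):
    e,d=ray(n,p); return e+d*(z-e[2])/d[2]
def tri(ps,pt):
    a,u=ray("scene",ps); b,v=ray("top",pt)
    t=np.linalg.lstsq(np.c_[u,-v],b-a,rcond=None)[0]; P,Q=a+t[0]*u,b+t[1]*v
    return (P+Q)/2,np.linalg.norm(P-Q)
def proj(n,P):
    i=I[n]; c=i["attitude"].T@(np.asarray(P,float)-i["eye"]); x=c[:2]/c[2]; x=x*(1+i["k1"]*(x@x)); return i["K"][:2,:2]@x+i["K"][:2,2]
def crop(im,x0,y0,w,h,f,name):
    c=im[y0:y0+h,x0:x0+w]; cv2.imwrite(name,cv2.resize(c,None,fx=f,fy=f,interpolation=cv2.INTER_CUBIC)[:,:,::-1])
E
python3 - <<'E'
from h import *
s=eyes.camera("scene");t=eyes.camera("top")
np.save("s0.npy",s);np.save("t0.npy",t)
crop(s,320,200,140,120,5,"pics/s1.png")
crop(s,200,140,140,110,5,"pics/s2.png")
crop(t,170,120,150,105,5,"pics/t1.png")
crop(t,310,140,150,100,5,"pics/t2.png")
E
```

```text
(no output)
```

View pics/s1.png

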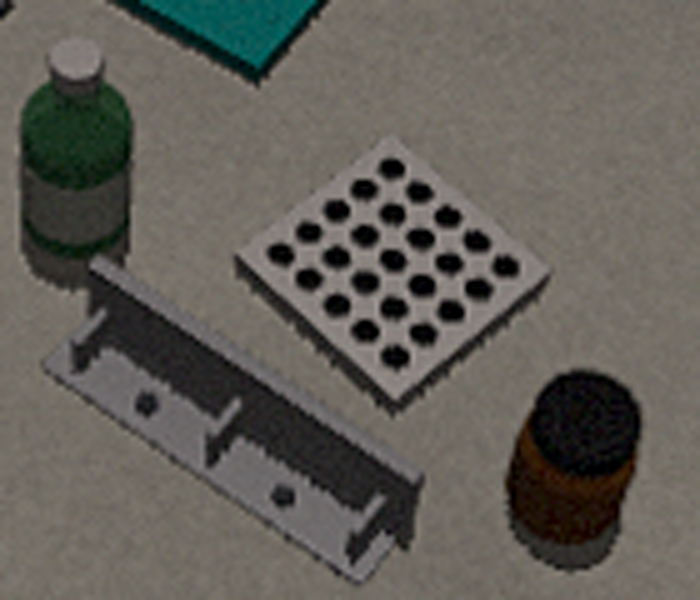

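View pics/s2.png

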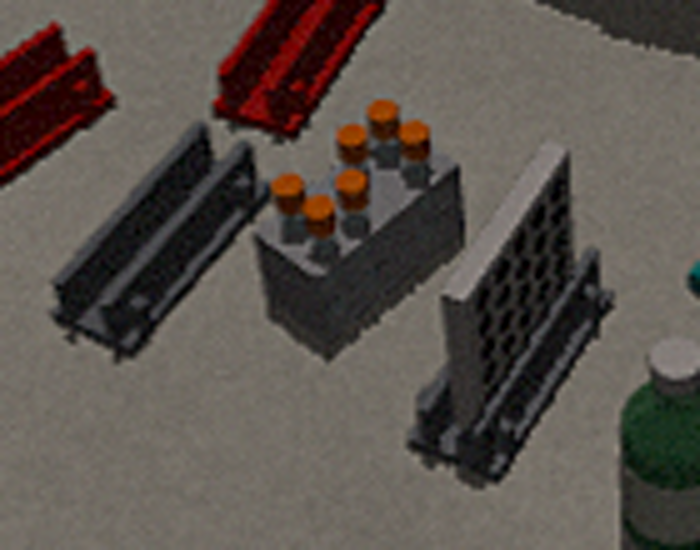

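View pics/t1.png

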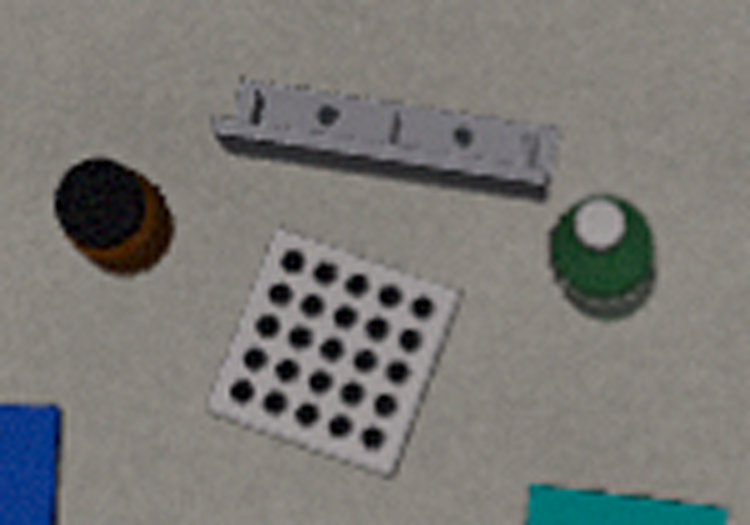

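View pics/t2.png

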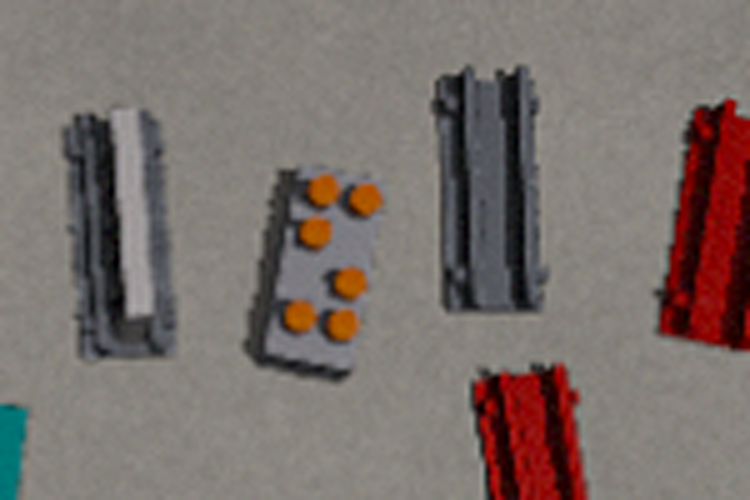

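Run:
```python
from h import *
s=np.load("s0.npy");t=np.load("t0.npy")
f=lambda c,o:((c[0]+.5)/5-.5+o[0],(c[1]+.5)/5-.5+o[1])
os1,ot1,os2,ot2=(320,200),(170,120),(200,140),(310,140)
def T(n,a,b,A=os1,B=ot1):
    P,g=tri(f(a,A),f(b,B)); print(n,np.round(P*1000,1),"gap",round(g*1000,1)); return P
c=[T("plate",a,b) for a,b in [((397,405),(283,230)),((552,270),(210,408)),((392,135),(392,472)),((237,258),(460,290))]]
print("mean",np.mean(c,0),[np.linalg.norm(c[i]-c[i-1]) for i in range(4)])
for z in(.016,):
  cc=[plane("top",f(b,ot1),z) for b in((283,230),(210,408),(392,472),(460,290))]; print(np.round(cc,4),np.mean(cc,0))
# bottle cap, jar lid
T("cap",(77,55),(600,222)); T("jar",(585,415),(100,203))
# stand wall tops: empty
print("empty")
for n,a,b in [("wall -y? far end",(208,128),(467,72))]: pass
cv2.imwrite("pics/t3.png",cv2.resize(cv2.convertScaleAbs(t[125:165,205:295],alpha=1.8),None,fx=8,fy=8,interpolation=cv2.INTER_CUBIC)[:,:,::-1])
cv2.imwrite("pics/t4.png",cv2.resize(cv2.convertScaleAbs(t[148:208,390:426],alpha=2.5),None,fx=10,fy=10,interpolation=cv2.INTER_CUBIC)[:,:,::-1])
cv2.imwrite("pics/s4.png",cv2.resize(cv2.convertScaleAbs(s[160:215,205:258],alpha=2.5),None,fx=10,fy=10,interpolation=cv2.INTER_CUBIC)[:,:,::-1])
cv2.imwrite("pics/s3.png",cv2.resize(cv2.convertScaleAbs(s[245:320,325:410],alpha=2),None,fx=8,fy=8,interpolation=cv2.INTER_CUBIC)[:,:,::-1])
```

```text
plate [597.  274.   10.3] gap 3.2
plate [480.9 313.9  17.3] gap 2.2
plate [441.6 197.8  17.8] gap 1.9
plate [558.5 158.3  14.2] gap 1.3
mean [0.51951675 0.23600728 0.01491428] [np.float64(0.12193985054877576), np.float64(0.12299221937972404), np.float64(0.12257469808523705), np.float64(0.12338063055991201)]
[[0.5963 0.2714 0.016 ]
 [0.4815 0.3131 0.016 ]
 [0.4422 0.1972 0.016 ]
 [0.5584 0.1576 0.016 ]] [0.51960817 0.2348239  0.016     ]
cap [572.   63.7 153.2] gap 0.2
jar [597.2 371.6  85.2] gap 1.5
empty
```

View pics/t3.png

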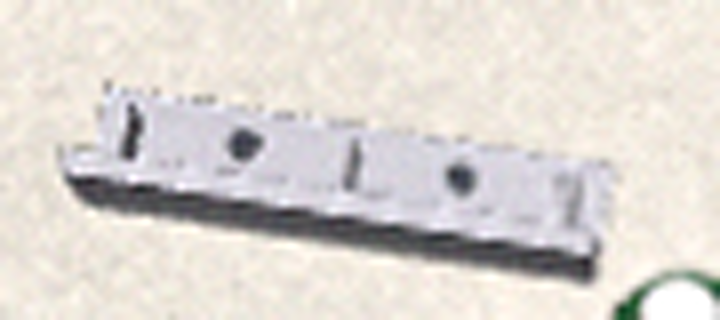

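View pics/t4.png

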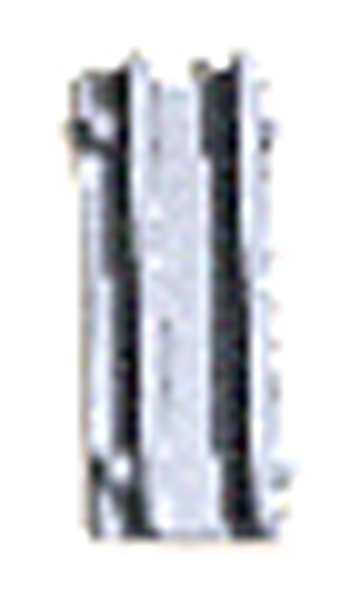

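View pics/s4.png

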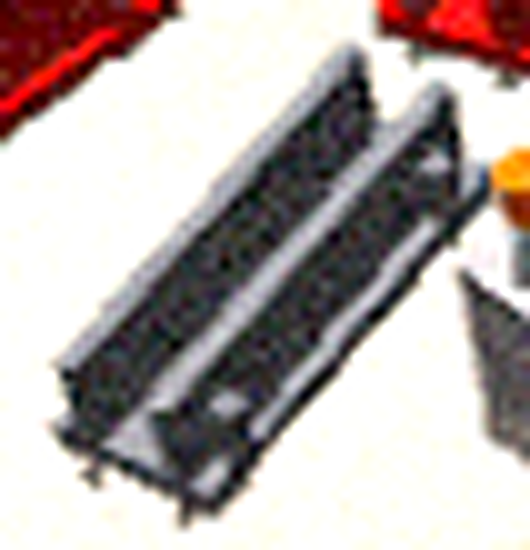

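View pics/s3.png

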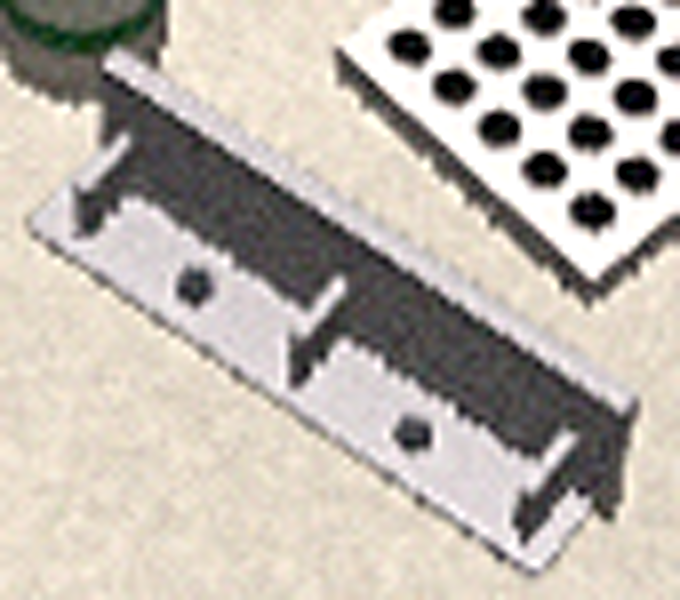

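Run:
```python
from h import *
g=lambda c,f,o:((c[0]+.5)/f-.5+o[0],(c[1]+.5)/f-.5+o[1])
S3=lambda c:g(c,8,(325,245));T3=lambda c:g(c,8,(205,125));S4=lambda c:g(c,10,(205,160));T4=lambda c:g(c,10,(390,148))
for a,b in[((127,48),(597,248)),((637,392),(66,180))]:
    P,q=tri(S3(a),T3(b));print("rail tri",P.round(4),round(q,4),"top",plane("top",T3(b),.055).round(4),"scene",plane("scene",S3(a),.055).round(4))
for b in[(595,280),(95,205)]: print("foot",plane("top",T3(b),0).round(4))
for n,a in[("A far",(350,45)),("A near",(65,368)),("B far",(440,88)),("B near",(148,412))]: print(n,plane("scene",S4(a),.044).round(4))
for n,b in[("L outer up",(132,62)),("L outer low",(152,535)),("R inner up",(240,62)),("R inner lo",(257,535)),("R outer up",(257,62)),("R outer lo",(283,535))]: print(n,plane("top",T4(b),.044).round(4))
for a,b in[((440,88),(160,535)),((148,412),(137,62)),((350,45),(270,535)),((65,368),(250,62))]: P,q=tri(S4(a),T4(b));print("stand tri",P.round(4),round(q,4))
f=lambda c,o:((c[0]+.5)/5-.5+o[0],(c[1]+.5)/5-.5+o[1])
ot2=(310,140)
print("stored top",[plane("top",f(b,ot2),.135).round(3) for b in((112,110),(143,108),(125,318),(155,315))])
print("rack top",[plane("top",f(b,ot2),.08).round(3) for b in((297,168),(383,175),(268,360),(350,378))])
```

```text
rail tri [0.619  0.1038 0.0569] 0.0068 top [0.6209 0.1008 0.055 ] scene [0.6166 0.1063 0.055 ]
rail tri [0.6475 0.3094 0.052 ] 0.0006 top [0.6466 0.3091 0.055 ] scene [0.6493 0.3095 0.055 ]
foot [ 0.6211  0.1049 -0.    ]
foot [0.6508 0.3081 0.    ]
A far [ 0.4872 -0.3278  0.044 ]
A near [ 0.6353 -0.3234  0.044 ]
B far [ 0.488  -0.2924  0.044 ]
B near [ 0.6363 -0.2913  0.044 ]
L outer up [ 0.6335 -0.2868  0.044 ]
L outer low [ 0.4829 -0.2892  0.044 ]
R inner up [ 0.6339 -0.3212  0.044 ]
R inner lo [ 0.4832 -0.3221  0.044 ]
R outer up [ 0.634  -0.3267  0.044 ]
R outer lo [ 0.4832 -0.3302  0.044 ]
stand tri [ 0.4844 -0.294   0.0394] 0.003
stand tri [ 0.6349 -0.2904  0.0426] 0.0038
stand tri [ 0.4845 -0.3284  0.0408] 0.0033
stand tri [ 0.6343 -0.3247  0.0422] 0.0003
stored top [array([ 0.584, -0.06 ,  0.135]), array([ 0.586, -0.078,  0.135]), array([ 0.461, -0.067,  0.135]), array([ 0.463, -0.084,  0.135])]
rack top [array([ 0.562, -0.175,  0.08 ]), array([ 0.558, -0.227,  0.08 ]), array([ 0.445, -0.156,  0.08 ]), array([ 0.434, -0.205,  0.08 ])]
```

```bash
cat >> h.py <<'E'
from scipy.spatial.transform import Rotation as Ro
FO=np.array([.634,.206,0]);FX=np.array([.9909,-.1348,0]);FY=np.array([.1348,.9909,0]);K=np.array([0,0,1.])
def fw(x,y,z): return FO+x*FX+y*FY+z*K
def toF(p): q=np.asarray(p)-FO; return np.array([q@FX,q@FY,q[2]])
def rpush(phi):
    p=np.deg2rad(phi); y=np.cos(p)*FX-np.sin(p)*K; z=-FY; return np.c_[np.cross(y,z),y,z]
def rdown(za): # z axis heading angle, pointing down
    z=np.array([np.cos(za),np.sin(za),0]); y=-K; return np.c_[np.cross(y,z),y,z]
def plan(P,R,N,start=None,vias=[]):
    """straight move(s); print rows in tool axes"""
    s=r.get_state(); p,Rc=(s["eef_pos"],s["tcp_rot"]) if start is None else start
    w=Ro.from_matrix(Rc.T@R).as_rotvec()/N; d=(P-p)/N; 
    O=[];T=[]
    for i in range(N):
        O.append((Rc.T@d*100).round(2).tolist()); T.append(w.round(3).tolist()); Rc=Rc@Ro.from_rotvec(w).as_matrix()
    for i in range(0,N,8): print("off",O[i:i+8]); 
    print("tw",T[0])
def st():
    s=r.get_state(); print("t",round(s["time_s"],2),"tcp",s["eef_pos"].round(4),"F",toF(s["eef_pos"]).round(4),"force",s["force"].round(2),"w",round(s["grip_width"],3),"j",s["joints"].round(2)); return s
E
python3 - <<'E'
from h import *
plan(fw(-.238,.012,.10),rpush(72),24)
E
```

```text
off [[-1.88, 0.58, -2.86], [-1.82, 0.6, -2.89], [-1.77, 0.61, -2.93], [-1.71, 0.63, -2.96], [-1.65, 0.64, -2.99], [-1.6, 0.65, -3.01], [-1.54, 0.67, -3.04], [-1.48, 0.68, -3.07]]
off [[-1.42, 0.69, -3.09], [-1.36, 0.7, -3.12], [-1.3, 0.71, -3.14], [-1.24, 0.72, -3.16], [-1.18, 0.72, -3.19], [-1.12, 0.73, -3.21], [-1.05, 0.73, -3.23], [-0.99, 0.74, -3.25]]
off [[-0.93, 0.74, -3.26], [-0.86, 0.75, -3.28], [-0.8, 0.75, -3.3], [-0.74, 0.75, -3.31], [-0.67, 0.75, -3.32], [-0.61, 0.75, -3.34], [-0.54, 0.75, -3.35], [-0.48, 0.74, -3.36]]
tw [0.003, 0.016, 0.013]
```

```bash
python3 -m creep '{"offset":[[-1.9,0.1,-2.9],[-1.8,0.1,-2.9],[-1.8,0.1,-2.9],[-1.7,0.1,-3.0],[-1.7,0.1,-3.0],[-1.6,0.1,-3.0],[-1.5,0.2,-3.0],[-1.5,0.2,-3.1]],"twist":[[0.003,0.016,0.013],[0.003,0.016,0.013],[0.003,0.016,0.013],[0.003,0.016,0.013],[0.003,0.016,0.013],[0.003,0.016,0.013],[0.003,0.016,0.013],[0.003,0.016,0.013]]}' 8.54
python3 -m creep '{"offset":[[-1.4,0.3,-3.1],[-1.4,0.3,-3.1],[-1.3,0.3,-3.1],[-1.2,0.3,-3.2],[-1.2,0.3,-3.2],[-1.1,0.3,-3.2],[-1.0,0.3,-3.2],[-1.0,0.3,-3.2]],"twist":[[0.003,0.016,0.013],[0.003,0.016,0.013],[0.003,0.016,0.013],[0.003,0.016,0.013],[0.003,0.016,0.013],[0.003,0.016,0.013],[0.003,0.016,0.013],[0.003,0.016,0.013]]}'
python3 - <<'E'
from h import *
st(); print(r.tip_extent)
plan(fw(-.238,.012,.10),rpush(72),8)
E
```

```text
time_s: 1.0
eef_pos: [0.2267, -0.2689, 0.2329]
tcp_rot: [[-0.985, 0.107, 0.132], [-0.133, -0.003, -0.991], [-0.106, -0.994, 0.017]]
force: [0.2, -0.8, 0.5]
grip_width: 1.002
time_s: 1.8
eef_pos: [0.3054, -0.0092, 0.2185]
tcp_rot: [[-0.977, 0.212, 0.002], [-0.007, -0.02, -1.0], [-0.212, -0.977, 0.021]]
force: [0.6, -0.0, 0.5]
grip_width: 0.998
t 1.8 tcp [ 0.3054 -0.0092  0.2185] F [-0.2966 -0.2575  0.2185] force [ 0.63 -0.04  0.47] w 0.998 j [-0.25 -0.67  1.99  0.03  1.6   1.32]
0.008
off [[-0.86, 1.63, -3.27], [-0.78, 1.64, -3.28], [-0.71, 1.64, -3.3], [-0.63, 1.64, -3.32], [-0.55, 1.64, -3.33], [-0.47, 1.64, -3.34], [-0.4, 1.64, -3.35], [-0.32, 1.64, -3.36]]
tw [0.002, 0.017, 0.012]
```

```bash
python3 -m creep '{"offset":[[-0.9,1.6,-3.3],[-0.8,1.6,-3.3],[-0.7,1.6,-3.3],[-0.6,1.6,-3.3],[-0.6,1.6,-3.3],[-0.5,1.6,-3.3],[-0.4,1.6,-3.4],[-0.3,1.6,-3.4]],"twist":[[0.002,0.017,0.012],[0.002,0.017,0.012],[0.002,0.017,0.012],[0.002,0.017,0.012],[0.002,0.017,0.012],[0.002,0.017,0.012],[0.002,0.017,0.012],[0.002,0.017,0.012]]}'
python3 - <<'E'
from h import *
st(); crop(eyes.camera("scene"),300,150,180,150,4,"pics/s5.png")
plan(fw(-.238,.012,.025),rpush(72),8)
E
```

```text
time_s: 2.6
eef_pos: [0.3989, 0.2511, 0.1022]
tcp_rot: [[-0.944, 0.302, -0.131], [0.125, -0.041, -0.991], [-0.305, -0.952, 0.001]]
force: [1.0, -0.1, 1.0]
grip_width: 0.999
t 2.6 tcp [0.3989 0.2511 0.1022] F [-0.239   0.013   0.1022] force [ 0.97 -0.08  0.99] w 0.999 j [ 0.58 -0.17  1.92 -0.22  1.16  2.34]
off [[0.26, 0.89, 0.05], [0.26, 0.89, 0.05], [0.26, 0.89, 0.05], [0.26, 0.89, 0.05], [0.26, 0.89, 0.05], [0.26, 0.89, 0.05], [0.27, 0.89, 0.05], [0.27, 0.88, 0.05]]
tw [0.0, 0.001, 0.001]
```

View pics/s5.png

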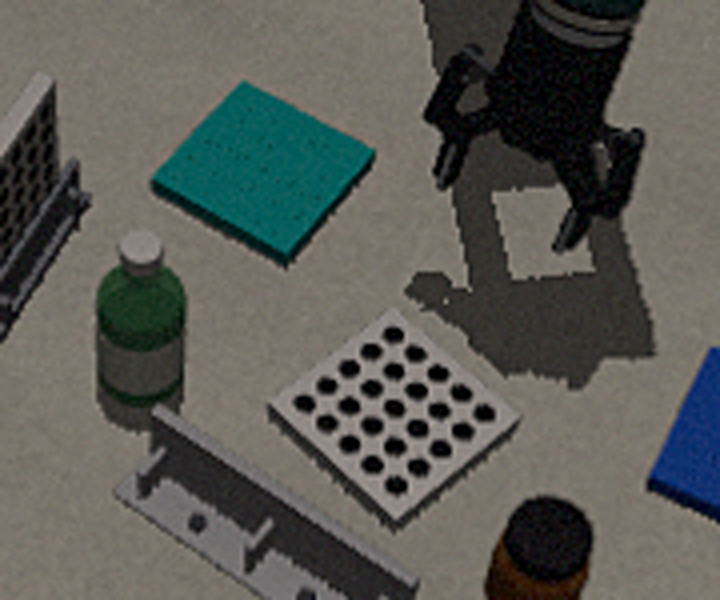

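```bash
python3 -m creep '{"offset":[[0.3,1.0,0.05],[0.3,1.0,0.05],[0.3,1.0,0.05],[0.3,1.0,0.05],[0.3,1.0,0.05],[0.3,1.0,0.05],[0.3,1.0,0.05],[0.3,0.9,0.0]],"twist":[[0,0,0],[0,0,0],[0,0,0],[0,0,0],[0,0,0],[0,0,0],[0,0,0],[0,0,0]]}'
python3 -m creep '{"offset":[[0.03,0.1,0],[0.03,0.1,0],[0.03,0.1,0],[0.03,0.1,0],[0,0,0],[0,0,0],[0,0,0],[0,0,0]],"twist":[[0,0,0],[0,0,0],[0,0,0],[0,0,0],[0,0,0],[0,0,0],[0,0,0],[0,0,0]]}'
```

```text
time_s: 3.45
eef_pos: [0.3996, 0.2455, 0.0194]
tcp_rot: [[-0.944, 0.302, -0.132], [0.125, -0.041, -0.991], [-0.304, -0.953, 0.001]]
force: [0.1, 0.6, 1.6]
grip_width: 0.999
time_s: 4.25
eef_pos: [0.3999, 0.2458, 0.0163]
tcp_rot: [[-0.944, 0.302, -0.131], [0.125, -0.041, -0.991], [-0.305, -0.952, 0.001]]
force: [0.9, 0.6, -0.1]
grip_width: 1.002
```

```bash
python3 -m creep '{"offset":[[0.03,0.1,0],[0.03,0.1,0],[0.03,0.1,0],[0.03,0.1,0],[0.03,0.1,0],[0.03,0.1,0],[0,0,0],[0,0,0]],"twist":[[0,0,0],[0,0,0],[0,0,0],[0,0,0],[0,0,0],[0,0,0],[0,0,0],[0,0,0]]}'
python3 - <<'E'
from h import *
s=eyes.camera("scene")
cv2.imwrite("pics/s6.png",cv2.resize(cv2.convertScaleAbs(s[170:260,370:480],alpha=2),None,fx=6,fy=6)[:,:,::-1])
E
```

```text
time_s: 5.05
eef_pos: [0.3999, 0.2457, 0.0098]
tcp_rot: [[-0.944, 0.302, -0.131], [0.125, -0.041, -0.991], [-0.305, -0.952, 0.001]]
force: [-0.2, -0.7, 0.2]
grip_width: 1.0
```

View pics/s6.png

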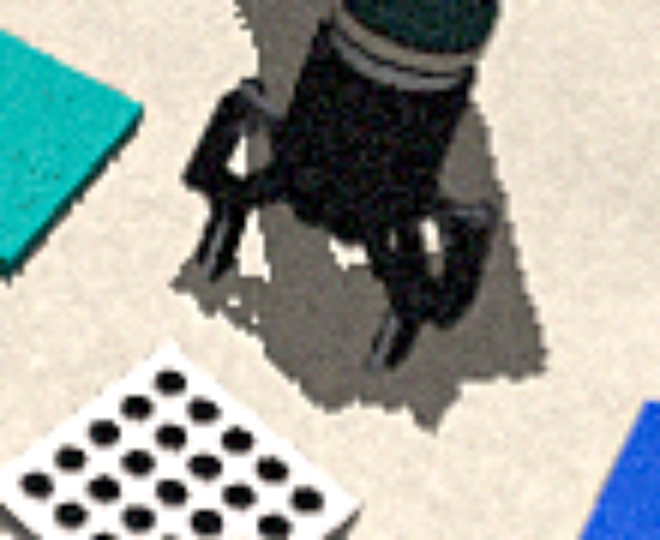

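```bash
python3 -m creep '{"offset":[[0.03,0.1,0],[0.03,0.1,0],[0.03,0.1,0],[0.03,0.1,0],[0.03,0.1,0],[0.03,0.1,0],[0.03,0.1,0],[0,0,0]],"twist":[[0,0,0],[0,0,0],[0,0,0],[0,0,0],[0,0,0],[0,0,0],[0,0,0],[0,0,0]]}'
```

```text
time_s: 5.9
eef_pos: [0.3999, 0.2456, 0.0023]
tcp_rot: [[-0.944, 0.302, -0.131], [0.125, -0.041, -0.991], [-0.304, -0.953, 0.001]]
force: [0.6, 0.1, 0.2]
grip_width: 1.005
```

```bash
python3 -m creep '{"offset":[[0.03,0.1,0],[0.03,0.1,0],[0.03,0.1,0],[0.03,0.1,0],[0,0,0],[0,0,0],[0,0,0],[0,0,0]],"twist":[[0,0,0],[0,0,0],[0,0,0],[0,0,0],[0,0,0],[0,0,0],[0,0,0],[0,0,0]]}'
python3 - <<'E'
from h import *
s=eyes.camera("scene");st()
cv2.imwrite("pics/s7.png",cv2.resize(cv2.convertScaleAbs(s[180:250,390:460],alpha=2.5),None,fx=8,fy=8)[:,:,::-1])
E
```

```text
time_s: 6.7
eef_pos: [0.4001, 0.2457, -0.0015]
tcp_rot: [[-0.944, 0.302, -0.131], [0.125, -0.041, -0.991], [-0.305, -0.952, 0.001]]
force: [0.7, 0.2, -0.4]
grip_width: 1.002
t 6.75 tcp [ 0.4001  0.2457 -0.0015] F [-0.2371  0.0078 -0.0015] force [ 0.27 -0.14  0.01] w 1.002 j [ 0.56 -0.04  2.04 -0.25  0.91  2.4 ]
```

View pics/s7.png

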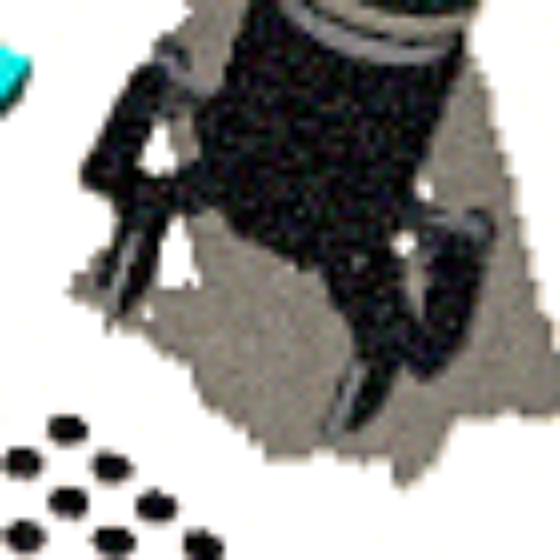

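Both fingertips (zoom (115,320) and (335,430)) have almost met their shadows. There is no contact yet, so I go lower in small steps.

```bash
python3 -m creep '{"offset":[[0.03,0.1,0],[0.03,0.1,0],[0.03,0.1,0],[0,0,0],[0,0,0],[0,0,0],[0,0,0],[0,0,0]],"twist":[[0,0,0],[0,0,0],[0,0,0],[0,0,0],[0,0,0],[0,0,0],[0,0,0],[0,0,0]]}'
```

```text
time_s: 7.55
eef_pos: [0.4005, 0.2459, -0.0029]
tcp_rot: [[-0.944, 0.303, -0.132], [0.125, -0.041, -0.991], [-0.306, -0.952, 0.001]]
force: [-7.1, -3.5, 13.7]
grip_width: 0.998
```

```bash
python3 -m creep '{"offset":[[-0.1,-0.35,0],[0,0,-0.2],[0,0,-0.2],[-0.95,0.31,0],[-0.95,0.31,0],[-0.95,0.31,0],[0,0,0],[0,0,0]],"twist":[[0,0,0],[0,0,0],[0,0,0],[0,0,0],[0,0,0],[0,0,0],[0,0,0],[0,0,0]]}'
python3 -c "
from h import *
st()"
```

```text
time_s: 8.35
eef_pos: [0.4306, 0.2454, -0.0015]
tcp_rot: [[-0.944, 0.301, -0.133], [0.126, -0.042, -0.991], [-0.304, -0.953, 0.001]]
force: [0.7, 0.2, -0.4]
grip_width: 0.998
t 8.35 tcp [ 0.4306  0.2454 -0.0015] F [-0.2069  0.0116 -0.0015] force [ 0.7   0.2  -0.35] w 0.998 j [ 0.52  0.02  1.99 -0.24  0.9   2.35]
```

```bash
python3 -m creep '{"offset":[[-0.03,-0.1,0],[-0.57,0.19,0],[-0.57,0.19,0],[-0.57,0.19,0],[-0.57,0.19,0],[-0.57,0.19,0],[-0.57,0.19,0],[-0.57,0.19,0]],"twist":[[0,0,0],[0,0,0],[0,0,0],[0,0,0],[0,0,0],[0,0,0],[0,0,0],[0,0,0]]}'
python3 -c "
from h import *
st();crop(eyes.camera('scene'),320,170,150,130,5,'pics/s8.png')"
```

```text
time_s: 9.15
eef_pos: [0.4725, 0.24, -0.0008]
tcp_rot: [[-0.944, 0.302, -0.132], [0.125, -0.041, -0.991], [-0.305, -0.952, 0.001]]
force: [-0.9, -0.4, 0.3]
grip_width: 1.003
t 9.15 tcp [ 0.4725  0.24   -0.0008] F [-0.1646  0.012  -0.0008] force [-0.9  -0.43  0.33] w 1.003 j [ 0.47  0.08  1.92 -0.22  0.9   2.29]
```

View pics/s8.png

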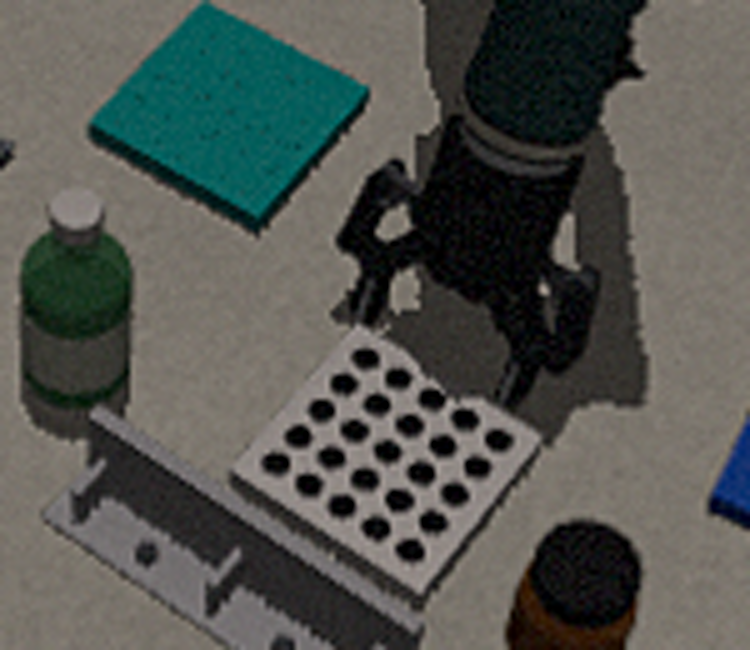

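The plate is now square to the fingers, with its near edge at crop (350,320)-(545,440) and both fingertips on it. I push on to the rail.

```bash
python3 -m creep '{"offset":[[-0.38,0.12,0],[-0.38,0.12,0],[-0.38,0.12,0],[-0.38,0.12,0],[-0.38,0.12,0],[-0.38,0.12,0],[-0.38,0.12,0],[-0.2,0.06,0]],"twist":[[0,0,0],[0,0,0],[0,0,0],[0,0,0],[0,0,0],[0,0,0],[0,0,0],[0,0,0]]}'
python3 -c "
from h import *
st()"
```

```text
time_s: 10.0
eef_pos: [0.5021, 0.2361, -0.0007]
tcp_rot: [[-0.944, 0.302, -0.132], [0.125, -0.041, -0.991], [-0.305, -0.952, 0.001]]
force: [-0.9, 1.5, -1.1]
grip_width: 1.0
t 10.0 tcp [ 0.5021  0.2361 -0.0007] F [-0.1348  0.0121 -0.0007] force [-0.87  1.49 -1.09] w 1.0 j [ 0.43  0.13  1.86 -0.21  0.9   2.24]
```

```bash
python3 -m creep '{"offset":[[-0.1,0.03,0],[-0.1,0.03,0],[-0.1,0.03,0],[-0.1,0.03,0],[-0.1,0.03,0],[-0.1,0.03,0],[0,0,0],[0,0,0]],"twist":[[0,0,0],[0,0,0],[0,0,0],[0,0,0],[0,0,0],[0,0,0],[0,0,0],[0,0,0]]}'
python3 -c "
from h import *
st()"
```

```text
time_s: 10.8
eef_pos: [0.5036, 0.2361, -0.0009]
tcp_rot: [[-0.947, 0.294, -0.132], [0.126, -0.041, -0.991], [-0.297, -0.955, 0.002]]
force: [-18.7, 1.8, 13.2]
grip_width: 1.001
t 10.8 tcp [ 0.5036  0.2361 -0.0009] F [-0.1333  0.0123 -0.0009] force [-18.66   1.83  13.22] w 1.001 j [ 0.43  0.14  1.85 -0.2   0.9   2.24]
```

Run:
```python
import numpy as np
c=np.deg2rad
def pt(t,R=12.0): t=c(t); return np.array([R*(1-np.cos(t))-.7*np.sin(t), R*np.sin(t)-.9*(1-np.cos(t))])
th=list(np.arange(0,20.1,2.5))+list(np.arange(24,93,4))
for a,b in zip(th,th[1:]):
    d=pt(b)-pt(a); print(a,b,"F",d.round(2),"tool",[round(-.951*d[0]-.305*d[1],2),round(.309*d[0]-.952*d[1],2)])
```

```text
0.0 2.5 F [-0.02  0.52] tool [np.float64(-0.14), np.float64(-0.5)]
2.5 5.0 F [0.   0.52] tool [np.float64(-0.16), np.float64(-0.49)]
5.0 7.5 F [0.03 0.52] tool [np.float64(-0.18), np.float64(-0.48)]
7.5 10.0 F [0.05 0.51] tool [np.float64(-0.2), np.float64(-0.47)]
10.0 12.5 F [0.07 0.51] tool [np.float64(-0.22), np.float64(-0.46)]
12.5 15.0 F [0.09 0.5 ] tool [np.float64(-0.24), np.float64(-0.45)]
15.0 17.5 F [0.12 0.49] tool [np.float64(-0.26), np.float64(-0.43)]
17.5 20.0 F [0.14 0.48] tool [np.float64(-0.28), np.float64(-0.42)]
20.0 24 F [0.27 0.75] tool [np.float64(-0.48), np.float64(-0.63)]
24 28 F [0.32 0.73] tool [np.float64(-0.53), np.float64(-0.59)]
28 32 F [0.38 0.69] tool [np.float64(-0.57), np.float64(-0.54)]
32 36 F [0.43 0.66] tool [np.float64(-0.61), np.float64(-0.5)]
36 40 F [0.48 0.62] tool [np.float64(-0.64), np.float64(-0.44)]
40 44 F [0.52 0.58] tool [np.float64(-0.68), np.float64(-0.39)]
44 48 F [0.57 0.54] tool [np.float64(-0.7), np.float64(-0.34)]
48 52 F [0.61 0.49] tool [np.float64(-0.73), np.float64(-0.28)]
52 56 F [0.65 0.44] tool [np.float64(-0.75), np.float64(-0.22)]
56 60 F [0.68 0.39] tool [np.float64(-0.77), np.float64(-0.16)]
60 64 F [0.72 0.34] tool [np.float64(-0.78), np.float64(-0.1)]
64 68 F [0.75 0.28] tool [np.float64(-0.8), np.float64(-0.04)]
68 72 F [0.77 0.23] tool [np.float64(-0.8), np.float64(0.02)]
72 76 F [0.79 0.17] tool [np.float64(-0.8), np.float64(0.08)]
76 80 F [0.81 0.11] tool [np.float64(-0.8), np.float64(0.14)]
80 84 F [0.82 0.05] tool [np.float64(-0.8), np.float64(0.2)]
84 88 F [ 0.83 -0.  ] tool [np.float64(-0.79), np.float64(0.26)]
88 92 F [ 0.84 -0.06] tool [np.float64(-0.78), np.float64(0.32)]
```

```bash
python3 -m creep '{"offset":[[-0.2,-0.48,0],[-0.18,-0.48,0],[-0.18,-0.48,0],[-0.2,-0.47,0],[-0.22,-0.46,0],[-0.24,-0.45,0],[-0.26,-0.43,0],[-0.28,-0.42,0]],"twist":[[0,0,0],[0,0,0],[0,0,0],[0,0,0],[0,0,0],[0,0,0],[0,0,0],[0,0,0]]}'
python3 -c "
from h import *
st();crop(eyes.camera('scene'),320,170,150,130,5,'pics/s9.png')"
```

```text
time_s: 11.6
eef_pos: [0.508, 0.2357, 0.037]
tcp_rot: [[-0.948, 0.29, -0.132], [0.126, -0.04, -0.991], [-0.293, -0.956, 0.002]]
force: [-13.4, 5.5, 2.8]
grip_width: 0.997
t 11.6 tcp [0.508  0.2357 0.037 ] F [-0.1288  0.0125  0.037 ] force [-13.43   5.49   2.77] w 0.997 j [ 0.42  0.09  1.81 -0.19  0.99  2.21]
```

View pics/s9.png

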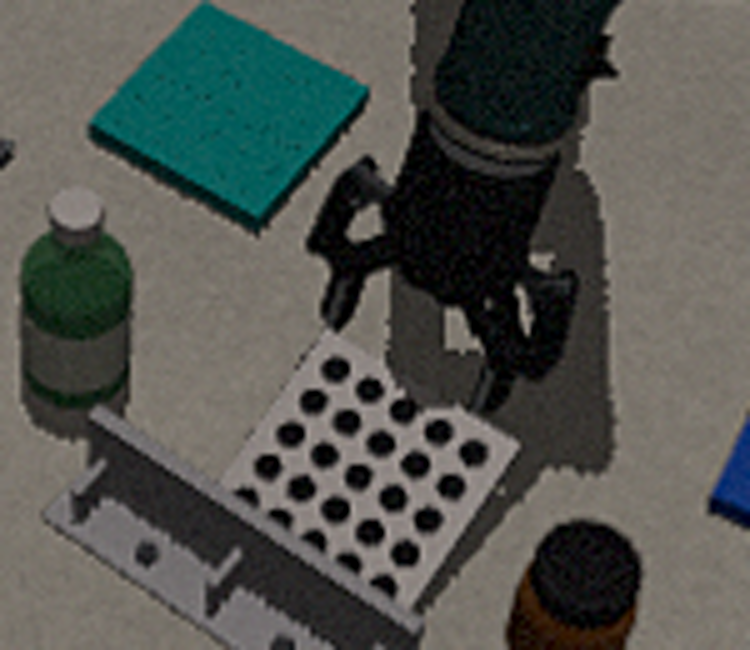

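The near side is up about 17° and both fingers hold (near edge now at crop (330,335)-(520,440)). I continue along the arc.

```bash
python3 -m creep '{"offset":[[-0.53,-0.61,0],[-0.57,-0.57,0],[-0.6,-0.53,0],[-0.63,-0.48,0],[-0.66,-0.43,0],[-0.69,-0.38,0],[-0.71,-0.33,0],[-0.74,-0.27,0]],"twist":[[0,0,0],[0,0,0],[0,0,0],[0,0,0],[0,0,0],[0,0,0],[0,0,0],[0,0,0]]}'
python3 -c "
from h import *
st();crop(eyes.camera('scene'),320,170,150,130,5,'pics/s10.png')"
```

```text
time_s: 12.45
eef_pos: [0.5469, 0.2315, 0.094]
tcp_rot: [[-0.946, 0.296, -0.133], [0.127, -0.039, -0.991], [-0.298, -0.954, -0.0]]
force: [-26.6, -0.4, 30.0]
grip_width: 0.997
t 12.45 tcp [0.5469 0.2315 0.094 ] F [-0.0898  0.0135  0.094 ] force [-26.62  -0.44  30.04] w 0.997 j [ 0.38  0.1   1.68 -0.17  1.1   2.14]
```

View pics/s10.png

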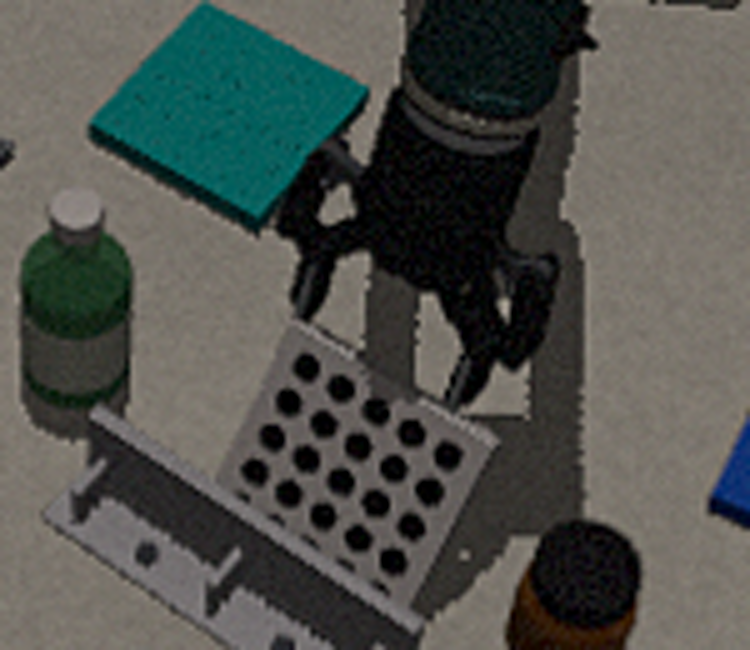

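```bash
python3 -m creep '{"offset":[[-0.75,-0.28,0],[-0.77,-0.22,0],[-0.78,-0.15,0],[-0.8,-0.08,0],[-0.8,0.0,0],[-0.8,0.06,0],[-0.8,0.12,0],[-0.8,0.18,0]],"twist":[[0,0,0],[0,0,0],[0,0,0],[0,0,0],[0,0,0],[0,0,0],[0,0,0],[0,0,0]]}'
python3 -c "
from h import *
st();crop(eyes.camera('scene'),320,170,150,130,5,'pics/s11.png')"
```

```text
time_s: 13.3
eef_pos: [0.6133, 0.2225, 0.1189]
tcp_rot: [[-0.941, 0.313, -0.131], [0.125, -0.04, -0.991], [-0.316, -0.949, -0.002]]
force: [-1.8, -0.6, 9.6]
grip_width: 0.999
t 13.3 tcp [0.6133 0.2225 0.1189] F [-0.0227  0.0136  0.1189] force [-1.85 -0.58  9.55] w 0.999 j [ 0.33  0.19  1.53 -0.15  1.13  2.08]
```

View pics/s11.png

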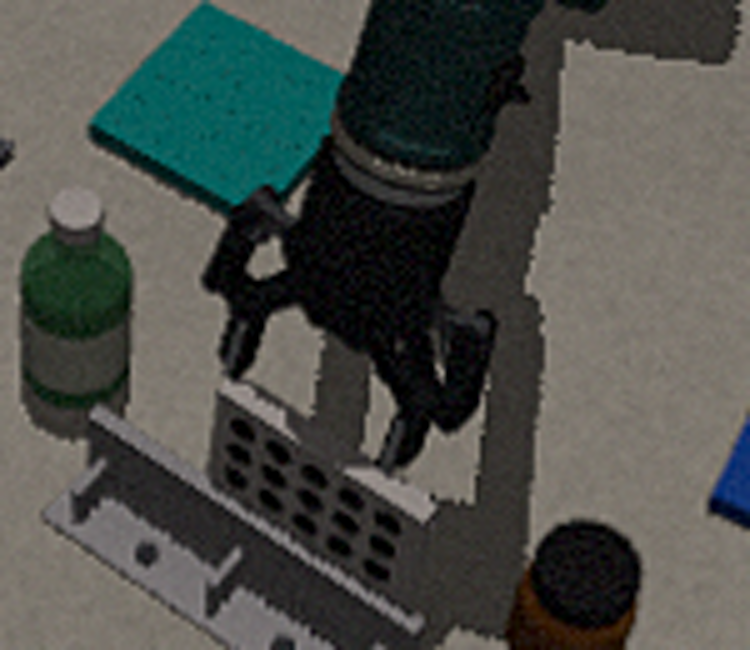

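```bash
python3 -m creep '{"offset":[[-0.3,0.08,0],[-0.3,0.08,0],[-0.3,0.08,0],[-0.2,0.06,0],[0,0,0],[0,0,0],[0,0,0],[0,0,0]],"twist":[[0,0,0],[0,0,0],[0,0,0],[0,0,0],[0,0,0],[0,0,0],[0,0,0],[0,0,0]]}'
python3 -c "
from h import *
st();crop(eyes.camera('scene'),320,170,150,130,5,'pics/s12.png');crop(eyes.camera('top'),190,120,120,100,6,'pics/t12.png')"
```

```text
time_s: 14.15
eef_pos: [0.6238, 0.2211, 0.1195]
tcp_rot: [[-0.941, 0.312, -0.131], [0.125, -0.04, -0.991], [-0.315, -0.949, -0.002]]
force: [-3.4, 0.6, 13.8]
grip_width: 1.004
t 14.15 tcp [0.6238 0.2211 0.1195] F [-0.0122  0.0136  0.1195] force [-3.37  0.59 13.77] w 1.004 j [ 0.32  0.21  1.51 -0.15  1.14  2.07]
```

View pics/s12.png

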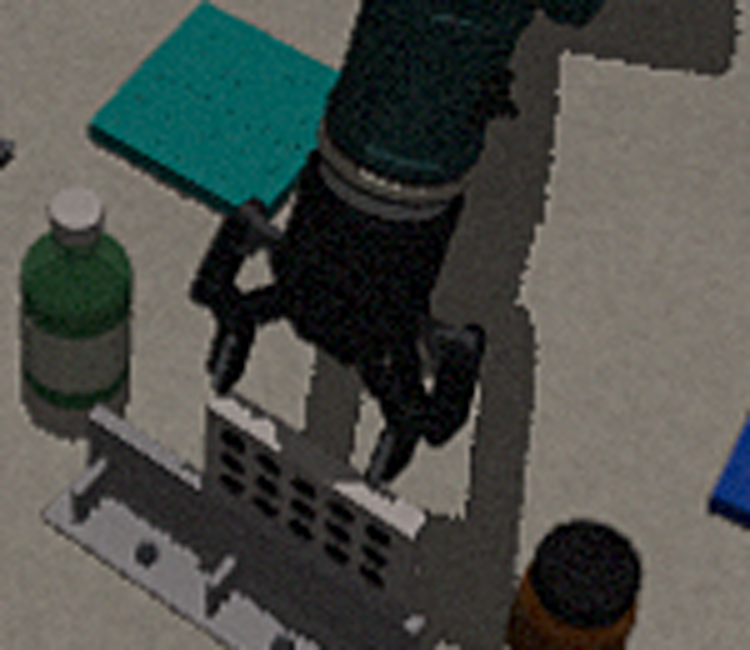

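View pics/t12.png

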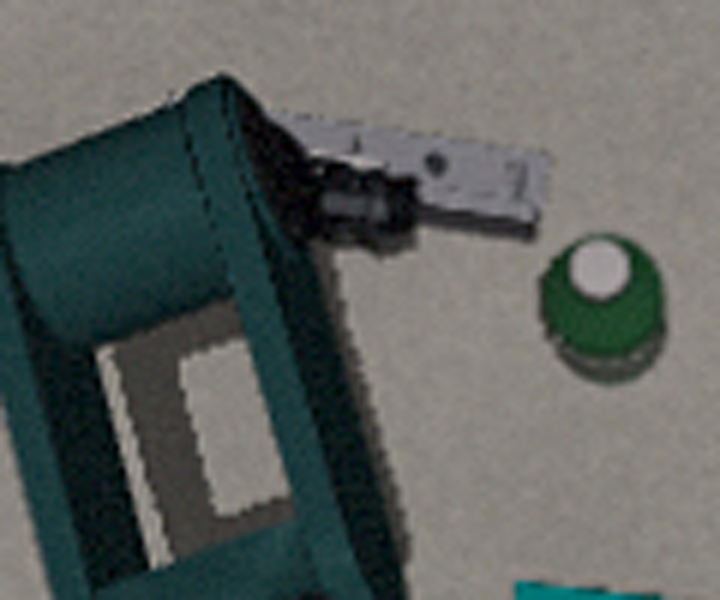

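Run:
```python
from h import *
f=lambda c:((c[0]+.5)/5-.5+320,(c[1]+.5)/5-.5+170)
for c in((412,535),(428,512),(207,405),(221,390)): print(c,toF(plane("scene",f(c),.125)).round(4))
```

```text
(412, 535) [0.002  0.0893 0.125 ]
(428, 512) [-0.0136  0.0885  0.125 ]
(207, 405) [ 0.0016 -0.0333  0.125 ]
(221, 390) [-0.0101 -0.033   0.125 ]
```

```bash
python3 -m creep '{"offset":[[0,-0.2,0],[0,-0.3,0],[0,-0.5,0],[0,-1.0,0],[0,-1.5,0],[0,-1.5,0],[0,-1.5,0],[0,-1.0,0]],"twist":[[0,0,0],[0,0,0],[0,0,0],[0,0,0],[0,0,0],[0,0,0],[0,0,0],[0,0,0]]}'
python3 -c "
from h import *
st();crop(eyes.camera('scene'),320,170,150,130,5,'pics/s13.png')"
```

```text
time_s: 15.05
eef_pos: [0.5983, 0.2241, 0.1873]
tcp_rot: [[-0.943, 0.305, -0.131], [0.125, -0.04, -0.991], [-0.307, -0.952, -0.0]]
force: [-0.7, 0.3, 0.5]
grip_width: 0.997
t 15.05 tcp [0.5983 0.2241 0.1873] F [-0.0379  0.0131  0.1873] force [-0.74  0.25  0.54] w 0.997 j [ 0.34  0.12  1.47 -0.15  1.28  2.06]
```

View pics/s13.png

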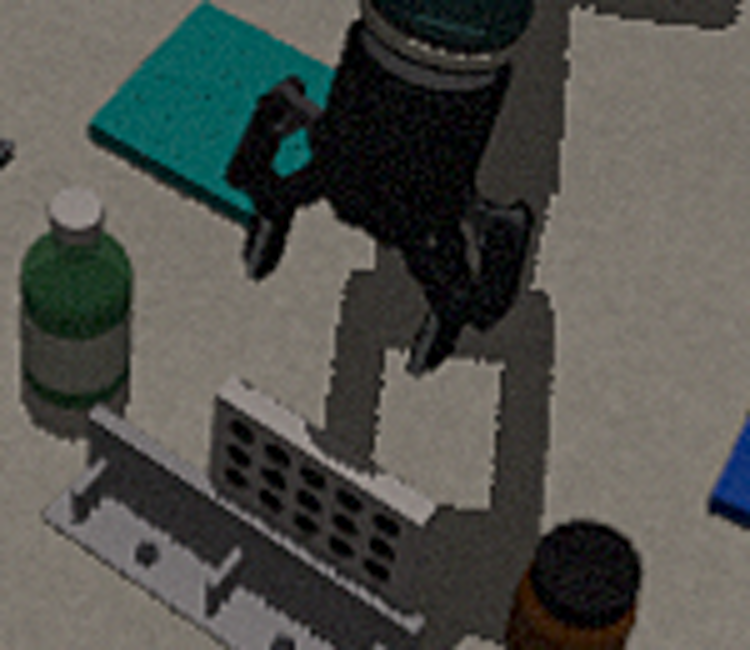

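Run:
```python
from h import *
f=lambda c:((c[0]+.5)/5-.5+320,(c[1]+.5)/5-.5+170)
for c in((422,524),(438,502),(215,396),(231,378)): print(c,toF(plane("scene",f(c),.125)).round(4))
t=eyes.camera("top"); crop(t,190,120,120,100,6,'pics/t13.png')
```

```text
(422, 524) [-0.0061  0.0898  0.125 ]
(438, 502) [-0.0214  0.0894  0.125 ]
(215, 396) [-0.0053 -0.0333  0.125 ]
(231, 378) [-0.0191 -0.0332  0.125 ]
```

View pics/t13.png

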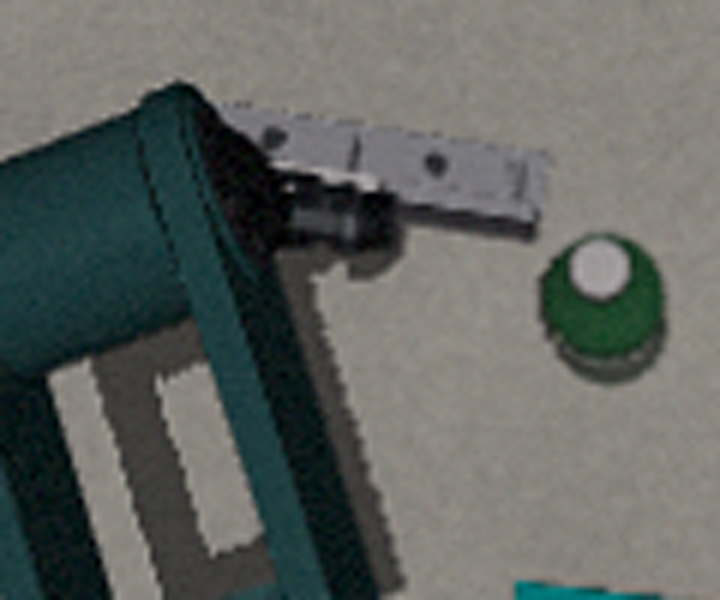

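Run:
```python
from h import *
plan(fw(-.013,.028,.19),rdown(-.135),16)
```

```text
off [[-0.15, 0.03, -0.09], [-0.16, 0.03, -0.08], [-0.17, 0.03, -0.06], [-0.17, 0.03, -0.04], [-0.17, 0.03, -0.03], [-0.18, 0.02, -0.01], [-0.18, 0.02, 0.01], [-0.18, 0.02, 0.03]]
off [[-0.17, 0.02, 0.04], [-0.17, 0.01, 0.06], [-0.16, 0.01, 0.08], [-0.15, 0.01, 0.09], [-0.14, 0.0, 0.11], [-0.13, -0.0, 0.12], [-0.12, -0.01, 0.13], [-0.11, -0.01, 0.14]]
tw [-0.015, -0.097, -0.015]
```

```bash
python3 -m creep '{"offset":[[-0.15,0,-0.09],[-0.16,0,-0.08],[-0.17,0,-0.06],[-0.17,0,-0.04],[-0.17,0,-0.03],[-0.18,0,-0.01],[-0.18,0,0.01],[-0.18,0,0.03]],"twist":[[-0.015,-0.097,-0.015],[-0.015,-0.097,-0.015],[-0.015,-0.097,-0.015],[-0.015,-0.097,-0.015],[-0.015,-0.097,-0.015],[-0.015,-0.097,-0.015],[-0.015,-0.097,-0.015],[-0.015,-0.097,-0.015]]}' 5.0
python3 -m creep '{"offset":[[-0.17,0,0.04],[-0.17,0,0.06],[-0.16,0,0.08],[-0.15,0,0.09],[-0.14,0,0.11],[-0.13,0,0.12],[-0.12,0,0.13],[-0.11,0,0.14]],"twist":[[-0.015,-0.097,-0.015],[-0.015,-0.097,-0.015],[-0.015,-0.097,-0.015],[-0.015,-0.097,-0.015],[-0.015,-0.097,-0.015],[-0.015,-0.097,-0.015],[-0.015,-0.097,-0.015],[-0.015,-0.097,-0.015]]}'
python3 - <<'E'
from h import *
s=st(); print(s["tcp_rot"].round(3),r.tip_extent)
crop(eyes.camera('scene'),320,150,150,130,5,'pics/s14.png')
plan(fw(-.013,.028,.125),rdown(-.135),8)
E
```

```text
time_s: 15.95
eef_pos: [0.6104, 0.2292, 0.1867]
tcp_rot: [[-0.778, 0.16, 0.608], [-0.61, 0.041, -0.791], [-0.152, -0.986, 0.066]]
force: [0.6, -0.3, 0.4]
grip_width: 0.584
time_s: 16.75
eef_pos: [0.6235, 0.2348, 0.188]
tcp_rot: [[-0.133, 0.001, 0.991], [-0.991, -0.002, -0.133], [0.002, -1.0, 0.002]]
force: [0.8, 0.6, -0.2]
grip_width: 0.584
t 16.75 tcp [0.6235 0.2348 0.188 ] F [-0.0143  0.0271  0.188 ] force [ 0.75  0.6  -0.24] w 0.584 j [ 0.28  0.36  1.15 -0.    1.64  0.41]
[[-0.133  0.001  0.991]
 [-0.991 -0.002 -0.133]
 [ 0.002 -1.     0.002]] 0.008
off [[-0.01, 0.78, 0.01], [-0.01, 0.78, 0.01], [-0.01, 0.78, 0.01], [-0.01, 0.78, 0.01], [-0.01, 0.78, 0.01], [-0.01, 0.78, 0.01], [-0.01, 0.78, 0.01], [-0.01, 0.78, 0.01]]
tw [-0.0, 0.001, 0.0]
```

View pics/s14.png

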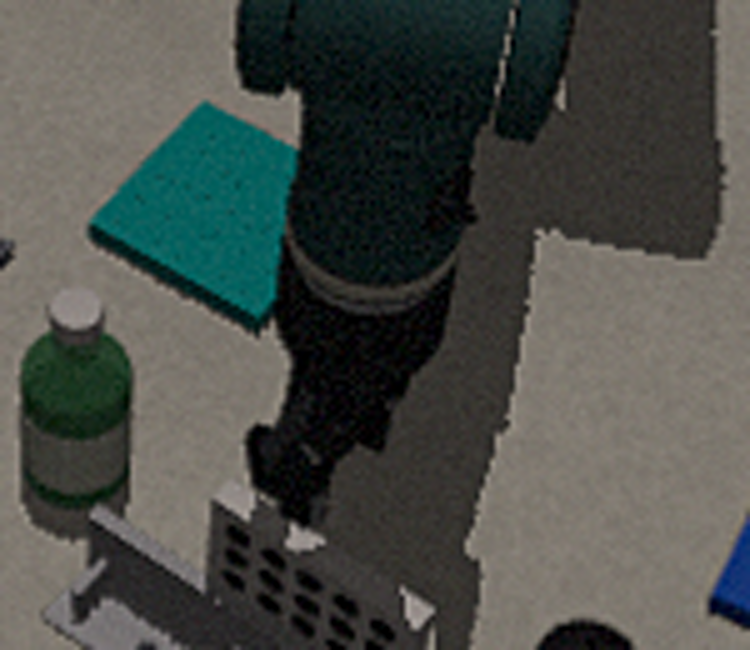

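```bash
python3 -m creep '{"offset":[[0,0.8,0],[0,0.9,0],[0,1.1,0.03],[0,1.2,0.03],[0,1.2,0.03],[0,1.2,0.03],[0,1.1,0],[0,1.0,0]],"twist":[[0,0,0],[0,0,0],[0,0,0],[0,0,0],[0,0,0],[0,0,0],[0,0,0],[0,0,0]]}'
python3 -m creep '{"offset":[[0,0,0],[0,0,0],[0,0,0],[0,0,0],[0,0,0],[0,0,0],[0,0,0],[0,0,0]],"twist":[[0,0,0],[0,0,0],[0,0,0],[0,0,0],[0,0,0],[0,0,0],[0,0,0],[0,0,0]]}' 0 40
python3 -c "
from h import *
st();crop(eyes.camera('scene'),320,150,150,130,5,'pics/s15.png')"
```

```text
time_s: 17.6
eef_pos: [0.6249, 0.2347, 0.1027]
tcp_rot: [[-0.137, 0.003, 0.991], [-0.991, -0.001, -0.137], [0.001, -1.0, 0.003]]
force: [0.3, -0.3, -0.6]
grip_width: 0.586
time_s: 18.4
eef_pos: [0.6253, 0.2348, 0.1044]
tcp_rot: [[-0.137, 0.004, 0.991], [-0.991, -0.001, -0.137], [0.0, -1.0, 0.004]]
force: [-0.1, 0.1, 1.0]
grip_width: 0.176
t 18.4 tcp [0.6253 0.2348 0.1044] F [-0.0125  0.0274  0.1044] force [-0.1   0.11  1.01] w 0.176 j [ 0.28  0.4   1.26 -0.    1.48  0.41]
```

View pics/s15.png

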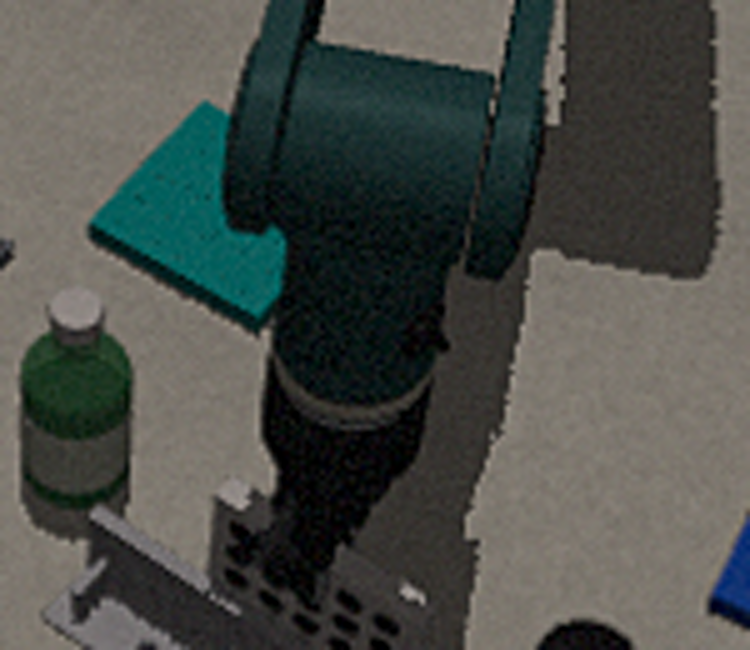

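```bash
python3 -m creep '{"offset":[[0,-0.5,0],[0,-1.5,0],[0,-2.5,0],[0,-3,0],[0,-3,0],[0,-3,0],[0,-2.5,0],[0,-2,0]],"twist":[[0,0,0],[0,0,0],[0,0,0],[0,0,0],[0,0,0],[0,0,0],[0,0,0],[0,0,0]]}' - 60
python3 - <<'E'
from h import *
s=st()
crop(eyes.camera('scene'),300,100,180,150,4,'pics/s16.png')
za=-np.pi/2+.013
plan(np.array([.5595,-.309,.285]),rdown(za),24)
E
```

```text
time_s: 19.25
eef_pos: [0.6246, 0.235, 0.2876]
tcp_rot: [[-0.137, 0.007, 0.991], [-0.991, 0.0, -0.137], [-0.001, -1.0, 0.007]]
force: [0.4, -0.5, -1.7]
grip_width: 0.177
t 19.25 tcp [0.6246 0.235  0.2876] F [-0.0133  0.0275  0.2876] force [ 0.4  -0.49 -1.7 ] w 0.177 j [ 0.28  0.35  0.96 -0.    1.82  0.41]
off [[2.28, 0.02, 0.04], [2.28, 0.02, 0.17], [2.26, 0.02, 0.31], [2.24, 0.02, 0.44], [2.21, 0.02, 0.57], [2.17, 0.02, 0.7], [2.13, 0.03, 0.83], [2.08, 0.03, 0.95]]
off [[2.02, 0.03, 1.07], [1.95, 0.03, 1.19], [1.87, 0.03, 1.31], [1.79, 0.03, 1.41], [1.71, 0.03, 1.52], [1.61, 0.03, 1.62], [1.52, 0.03, 1.71], [1.41, 0.03, 1.8]]
off [[1.3, 0.03, 1.88], [1.19, 0.03, 1.95], [1.07, 0.03, 2.02], [0.95, 0.03, 2.08], [0.83, 0.03, 2.13], [0.7, 0.03, 2.17], [0.57, 0.03, 2.21], [0.44, 0.03, 2.24]]
tw [-0.0, 0.059, -0.001]
```

View pics/s16.png

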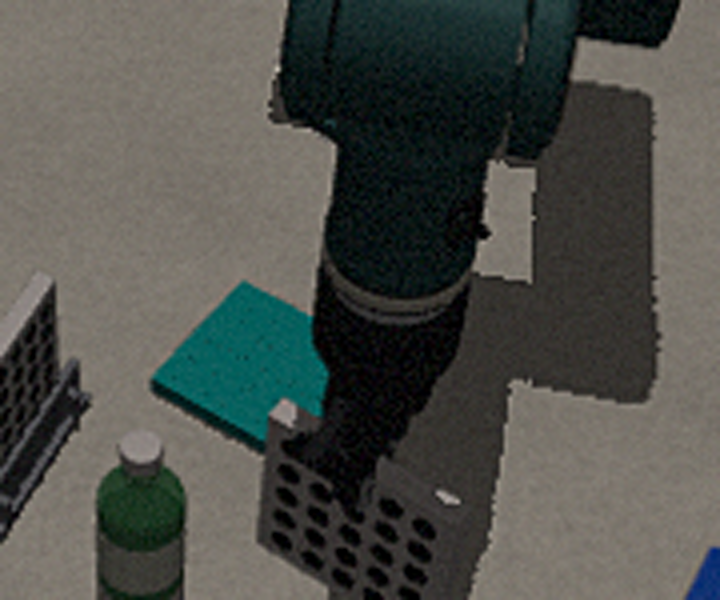

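The plate is gripped at its top edge and hangs upright, so I carry it to the stand.

```bash
python3 -m creep '{"offset":[[2.28,0,0.04],[2.28,0,0.17],[2.26,0,0.31],[2.24,0,0.44],[2.21,0,0.57],[2.17,0,0.7],[2.13,0,0.83],[2.08,0,0.95]],"twist":[[0,0.059,0],[0,0.059,0],[0,0.059,0],[0,0.059,0],[0,0.059,0],[0,0.059,0],[0,0.059,0],[0,0.059,0]]}'
python3 -m creep '{"offset":[[2.02,0,1.07],[1.95,0,1.19],[1.87,0,1.31],[1.79,0,1.41],[1.71,0,1.52],[1.61,0,1.62],[1.52,0,1.71],[1.41,0,1.8]],"twist":[[0,0.059,0],[0,0.059,0],[0,0.059,0],[0,0.059,0],[0,0.059,0],[0,0.059,0],[0,0.059,0],[0,0.059,0]]}'
python3 -m creep '{"offset":[[1.3,0,1.88],[1.19,0,1.95],[1.07,0,2.02],[0.95,0,2.08],[0.83,0,2.13],[0.7,0,2.17],[0.57,0,2.21],[0.44,0,2.24]],"twist":[[0,0.059,0],[0,0.059,0],[0,0.059,0],[0,0.059,0],[0,0.059,0],[0,0.059,0],[0,0.059,0],[0,0.059,0]]}'
python3 - <<'E'
from h import *
s=st()
im=eyes.camera('scene');crop(im,180,60,160,150,4,'pics/s17.png');np.save("s17.npy",im)
im=eyes.camera('top');crop(im,350,120,130,110,6,'pics/t17.png');np.save("t17.npy",im)
plan(np.array([.5595,-.309,.285]),rdown(-np.pi/2+.013),8)
E
```

```text
time_s: 20.1
eef_pos: [0.6021, 0.0527, 0.2841]
tcp_rot: [[-0.574, 0.003, 0.819], [-0.819, -0.001, -0.574], [-0.001, -1.0, 0.003]]
force: [0.9, 0.0, -1.8]
grip_width: 0.175
time_s: 20.9
eef_pos: [0.5805, -0.1287, 0.2842]
tcp_rot: [[-0.884, 0.003, 0.468], [-0.468, -0.001, -0.884], [-0.003, -1.0, 0.002]]
force: [0.1, -0.1, -1.8]
grip_width: 0.179
time_s: 21.7
eef_pos: [0.5593, -0.3102, 0.2842]
tcp_rot: [[-1.0, 0.003, 0.015], [-0.015, -0.001, -1.0], [-0.003, -1.0, 0.001]]
force: [-0.2, 0.4, -1.8]
grip_width: 0.18
t 21.7 tcp [ 0.5593 -0.3102  0.2842] F [-0.0044 -0.5215  0.2842] force [-0.23  0.39 -1.84] w 0.18 j [-0.6   0.29  1.05  0.    1.8   0.96]
off [[-0.01, -0.02, -0.04], [-0.01, -0.02, -0.04], [-0.01, -0.02, -0.04], [-0.01, -0.02, -0.04], [-0.01, -0.02, -0.04], [-0.01, -0.02, -0.04], [-0.01, -0.02, -0.04], [-0.01, -0.02, -0.04]]
tw [-0.0, 0.0, -0.0]
```

View pics/s17.png

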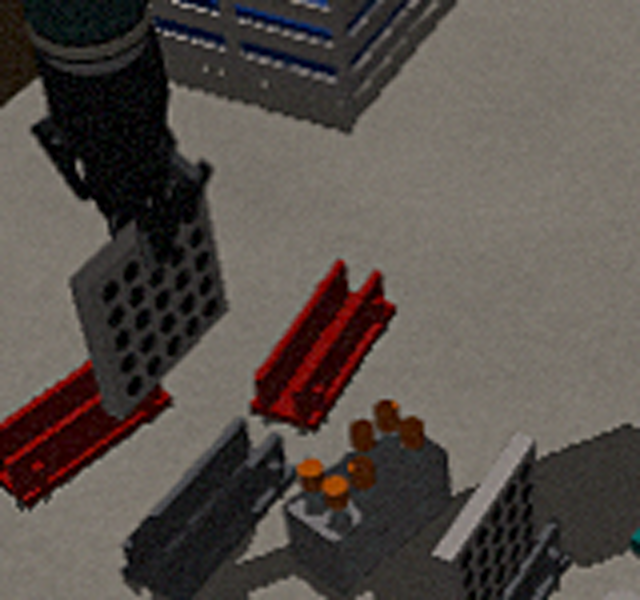

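View pics/t17.png

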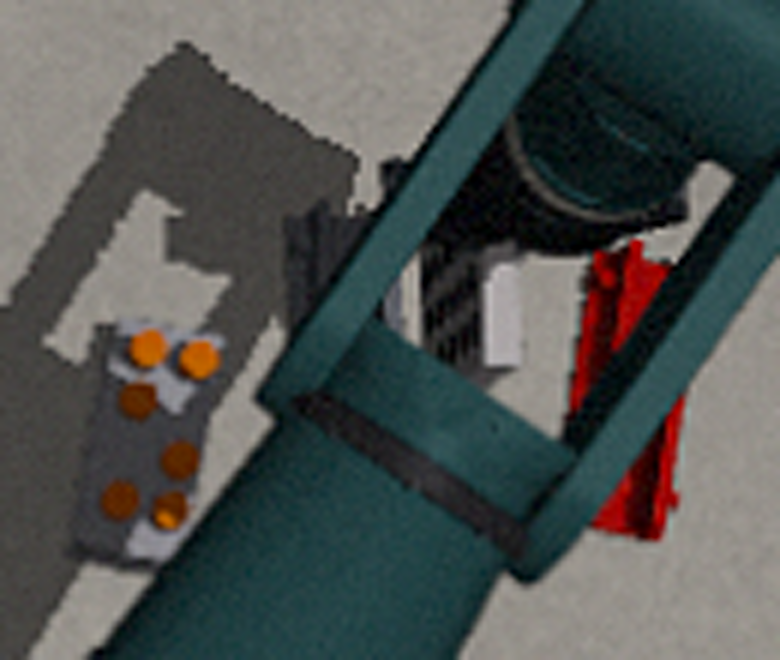

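Run:
```python
from h import *
s=np.load("s17.npy"); cv2.imwrite("pics/s18.png",cv2.resize(cv2.convertScaleAbs(s[100:170,190:245],alpha=2.2),None,fx=8,fy=8,interpolation=cv2.INTER_CUBIC)[:,:,::-1])
```

```text
(no output)
```

View pics/s18.png

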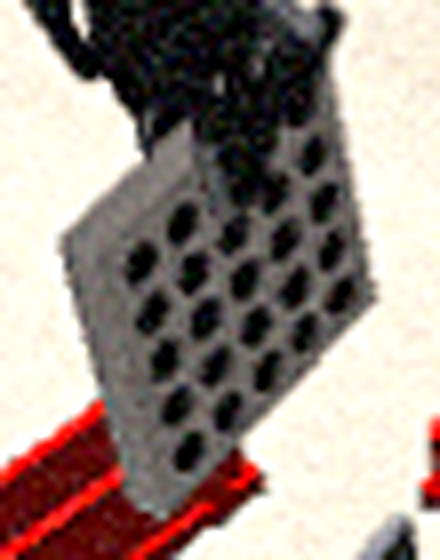

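Run:
```python
from h import *
g=lambda c:((c[0]+.5)/8-.5+190,(c[1]+.5)/8-.5+100)
for c in((168,518),(375,300),(340,295),(188,452),(142,262)):
    e,d=ray("scene",g(c)); P=e+d*(-.302-e[1])/d[1]; print(c,P.round(4))
```

```text
(168, 518) [ 0.6223 -0.302   0.1824]
(375, 300) [ 0.5028 -0.302   0.1858]
(340, 295) [ 0.5194 -0.302   0.2021]
(188, 452) [ 0.606  -0.302   0.2003]
(142, 262) [ 0.6041 -0.302   0.2878]
```

```bash
python3 -m creep '{"offset":[[0.1,0.8,-0.1],[0.1,1.5,0],[0.1,2,0],[0,2,0],[0,2,0],[0,2,0],[0,1.2,0],[0,0.5,0]],"twist":[[0,0,0],[0,0,0],[0,0,0],[0,0,0],[0,0,0],[0,0,0],[0,0,0],[0,0,0]]}'
python3 - <<'E'
from h import *
s=st()
im=eyes.camera('scene');np.save("s19.npy",im);cv2.imwrite("pics/s19.png",cv2.resize(cv2.convertScaleAbs(im[125:215,195:270],alpha=2.2),None,fx=7,fy=7,interpolation=cv2.INTER_CUBIC)[:,:,::-1])
im=eyes.camera('top');np.save("t19.npy",im);cv2.imwrite("pics/t19.png",cv2.resize(cv2.convertScaleAbs(im[135:215,375:450],alpha=2.2),None,fx=7,fy=7,interpolation=cv2.INTER_CUBIC)[:,:,::-1])
E
```

```text
time_s: 22.6
eef_pos: [0.5564, -0.3071, 0.1621]
tcp_rot: [[-1.0, 0.001, 0.019], [-0.019, 0.001, -1.0], [-0.001, -1.0, -0.001]]
force: [0.7, 0.2, -1.3]
grip_width: 0.175
t 22.6 tcp [ 0.5564 -0.3071  0.1621] F [-0.0077 -0.5189  0.1621] force [ 0.68  0.16 -1.33] w 0.175 j [-0.59  0.3   1.27  0.    1.57  0.96]
```

View pics/s19.png

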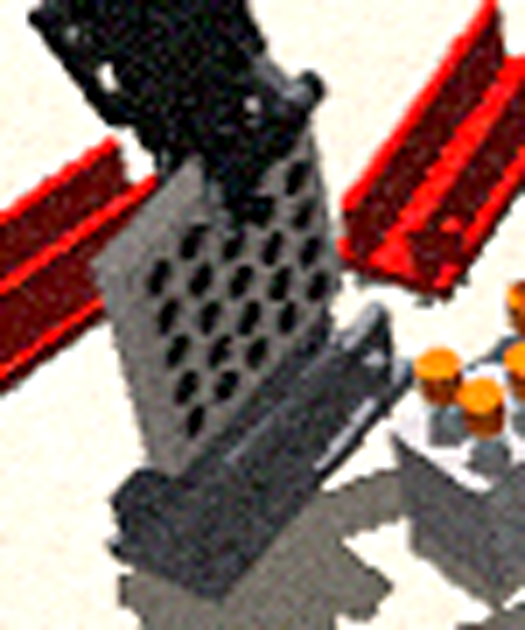

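View pics/t19.png

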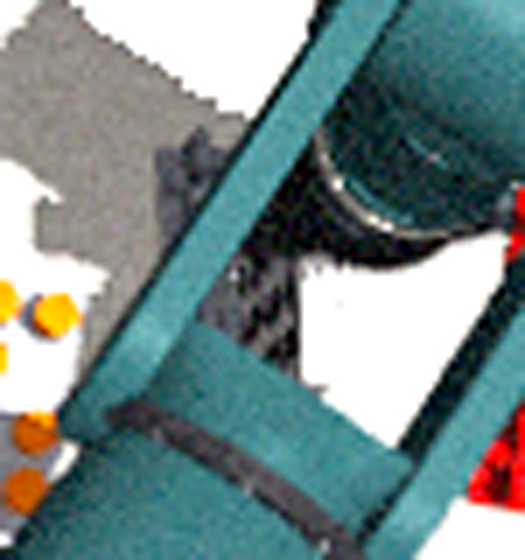

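```bash
python3 -m creep '{"offset":[[0,0,0.1],[0,0.5,0.1],[0,0.6,0],[0,0.6,0],[0,0.6,0],[0,0.6,0],[0,0.4,0],[0,0.2,0]],"twist":[[0,0,0],[0,0,0],[0,0,0],[0,0,0],[0,0,0],[0,0,0],[0,0,0],[0,0,0]]}'
python3 - <<'E'
from h import *
s=st()
im=eyes.camera('scene');np.save("s20.npy",im);cv2.imwrite("pics/s20.png",cv2.resize(cv2.convertScaleAbs(im[125:215,195:270],alpha=2.2),None,fx=7,fy=7,interpolation=cv2.INTER_CUBIC)[:,:,::-1])
E
```

```text
time_s: 23.5
eef_pos: [0.557, -0.3104, 0.1283]
tcp_rot: [[-1.0, 0.002, 0.018], [-0.018, -0.0, -1.0], [-0.002, -1.0, 0.0]]
force: [-0.3, 0.8, -2.6]
grip_width: 0.175
t 23.5 tcp [ 0.557  -0.3104  0.1283] F [-0.0067 -0.5221  0.1283] force [-0.34  0.85 -2.61] w 0.175 j [-0.6   0.32  1.31  0.    1.5   0.96]
```

View pics/s20.png

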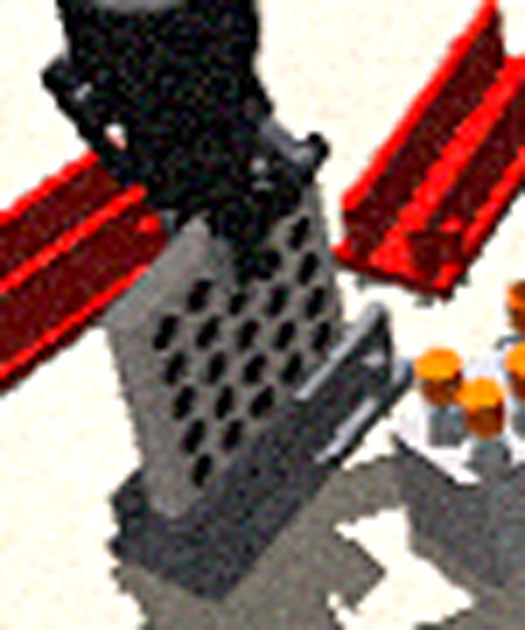

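The plate's foot is between the walls (near lower corner around zoom (170,510)) and the force reading is clean. I lower it slowly to the floor.

```bash
python3 -m creep '{"offset":[[0,0.2,0],[0,0.2,0],[0,0.2,0],[0,0.2,0],[0,0.2,0],[0,0.15,0],[0,0.15,0],[0,0,0]],"twist":[[0,0,0],[0,0,0],[0,0,0],[0,0,0],[0,0,0],[0,0,0],[0,0,0],[0,0,0]]}'
python3 -c "
from h import *
st()"
```

```text
time_s: 24.35
eef_pos: [0.5571, -0.3105, 0.1159]
tcp_rot: [[-1.0, 0.003, 0.018], [-0.018, -0.001, -1.0], [-0.003, -1.0, 0.001]]
force: [-0.3, 0.3, -1.4]
grip_width: 0.181
t 24.35 tcp [ 0.5571 -0.3105  0.1159] F [-0.0065 -0.5222  0.1159] force [-0.31  0.29 -1.4 ] w 0.181 j [-0.6   0.33  1.33  0.    1.48  0.96]
```

```bash
python3 -m creep '{"offset":[[0,0.1,-0.05],[0,0.1,-0.05],[0,0.1,0],[0,0.1,0],[0,0,0],[0,0,0],[0,0,0],[0,0,0]],"twist":[[0,0,0],[0,0,0],[0,0,0],[0,0,0],[0,0,0],[0,0,0],[0,0,0],[0,0,0]]}'
python3 -c "
from h import *
st()"
```

```text
time_s: 25.15
eef_pos: [0.5577, -0.3099, 0.1144]
tcp_rot: [[-1.0, 0.005, 0.018], [-0.018, -0.002, -1.0], [-0.005, -1.0, 0.002]]
force: [-1.2, 1.4, 5.0]
grip_width: 0.176
t 25.15 tcp [ 0.5577 -0.3099  0.1144] F [-0.0061 -0.5215  0.1144] force [-1.18  1.39  5.04] w 0.176 j [-0.6   0.33  1.33  0.    1.47  0.96]
```

```bash
python3 -m creep '{"offset":[[0,0.1,0],[0,0.1,0],[0,0,0],[0,0,0],[0,0,0],[0,0,0],[0,0,0],[0,0,0]],"twist":[[0,0,0],[0,0,0],[0,0,0],[0,0,0],[0,0,0],[0,0,0],[0,0,0],[0,0,0]]}' 
python3 -m creep '{"offset":[[0,0,0],[0,0,0],[0,0,0],[0,0,0],[0,0,0],[0,0,0],[0,0,0],[0,0,0]],"twist":[[0,0,0],[0,0,0],[0,0,0],[0,0,0],[0,0,0],[0,0,0],[0,0,0],[0,0,0]]}' 4.5
python3 -c "
from h import *
st()
im=eyes.camera('scene');cv2.imwrite('pics/s21.png',cv2.resize(cv2.convertScaleAbs(im[125:215,195:270],alpha=2.2),None,fx=7,fy=7,interpolation=cv2.INTER_CUBIC)[:,:,::-1])"
```

```text
time_s: 25.95
eef_pos: [0.5577, -0.31, 0.1144]
tcp_rot: [[-1.0, 0.006, 0.018], [-0.018, -0.003, -1.0], [-0.006, -1.0, 0.003]]
force: [-3.3, 0.9, 12.4]
grip_width: 0.177
time_s: 26.75
eef_pos: [0.5573, -0.3096, 0.1102]
tcp_rot: [[-1.0, 0.003, 0.018], [-0.018, -0.001, -1.0], [-0.003, -1.0, 0.001]]
force: [-0.8, -0.8, 0.2]
grip_width: 0.529
t 26.75 tcp [ 0.5573 -0.3096  0.1102] F [-0.0065 -0.5213  0.1102] force [-0.76 -0.77  0.2 ] w 0.529 j [-0.6   0.33  1.34  0.    1.47  0.96]
```

View pics/s21.png

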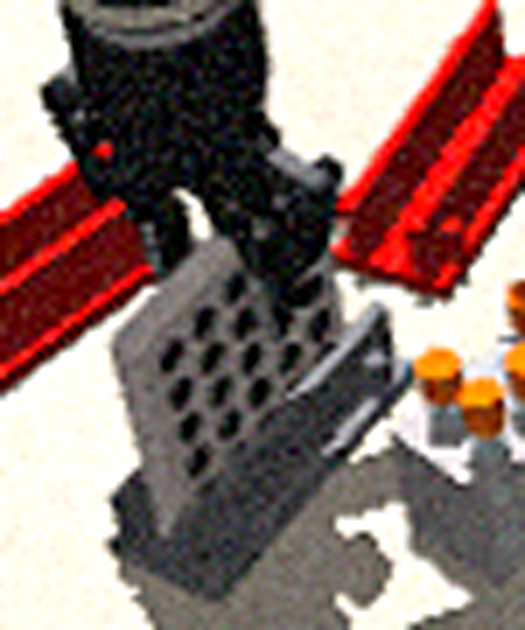

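Released, and the plate stands. I retract straight up, then away from the view.

```bash
python3 -m creep '{"offset":[[0,-0.5,0],[0,-1,0],[0,-1.5,0],[0,-2,0],[0,-2,0],[0,-3,0],[0,-3,0],[0,-2,0]],"twist":[[0,0,0],[0,0,0],[0,0,0],[0,0,0],[0,0,0],[0,0,0],[0,0,0],[0,0,0]]}'
python3 -m creep '{"offset":[[1.5,0,2],[2,0,3],[2,0,3.5],[2,0,3.5],[2,0,3.5],[1.5,0,3],[0.5,0,1],[0,0,0]],"twist":[[0,0,0],[0,0,0],[0,0,0],[0,0,0],[0,0,0],[0,0,0],[0,0,0],[0,0,0]]}'
python3 -c "
from h import *
st()
im=eyes.camera('scene');np.save('s22.npy',im);cv2.imwrite('pics/s22.png',cv2.resize(cv2.convertScaleAbs(im[125:215,195:270],alpha=2.2),None,fx=7,fy=7,interpolation=cv2.INTER_CUBIC)[:,:,::-1])
im=eyes.camera('top');np.save('t22.npy',im);cv2.imwrite('pics/t22.png',cv2.resize(cv2.convertScaleAbs(im[140:215,310:435],alpha=2.2),None,fx=6,fy=6,interpolation=cv2.INTER_CUBIC)[:,:,::-1])"
```

```text
time_s: 27.6
eef_pos: [0.5573, -0.3099, 0.2653]
tcp_rot: [[-1.0, 0.008, 0.018], [-0.018, -0.004, -1.0], [-0.008, -1.0, 0.004]]
force: [1.4, -0.2, 0.3]
grip_width: 0.53
time_s: 28.4
eef_pos: [0.4443, -0.508, 0.2609]
tcp_rot: [[-1.0, 0.004, 0.015], [-0.015, -0.002, -1.0], [-0.004, -1.0, 0.002]]
force: [0.5, -0.1, 0.8]
grip_width: 0.527
t 28.4 tcp [ 0.4443 -0.508   0.2609] F [-0.0918 -0.7331  0.2609] force [ 0.53 -0.14  0.78] w 0.527 j [-0.94  0.37  0.99  0.    1.78  0.62]
```

View pics/s22.png

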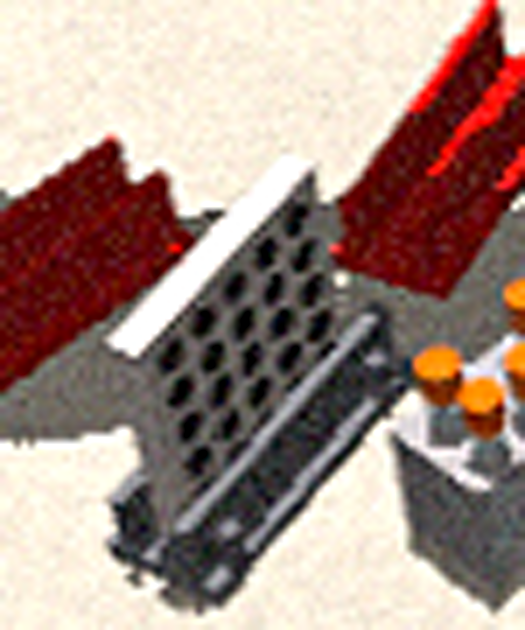

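View pics/t22.png

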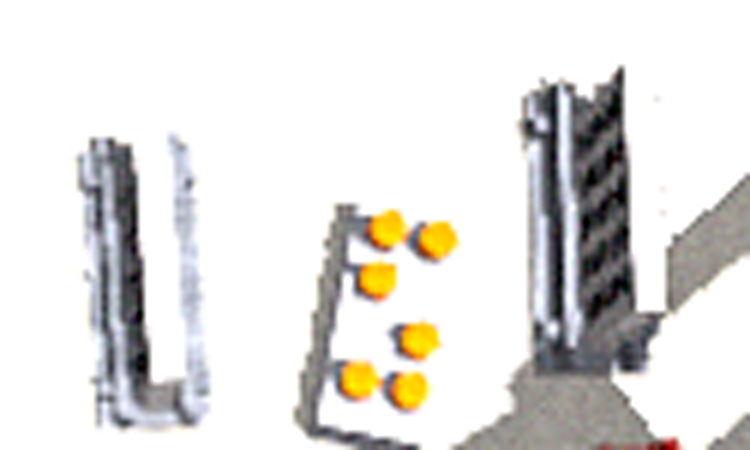

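Run:
```python
from h import *
g=lambda c:((c[0]+.5)/7-.5+195,(c[1]+.5)/7-.5+125)
t=lambda c:((c[0]+.5)/6-.5+310,(c[1]+.5)/6-.5+140)
Q=[]
for c in((108,342),(135,357),(288,155),(315,172)): P=plane("scene",g(c),.135);Q.append(P);print(P.round(4))
print("centre",np.mean(Q,0).round(4))
for a,b in(((135,357),(623,68)),((315,172),(636,310))): P,q=tri(g(a),t(b));print("tri",P.round(4),round(q,4))
s0=np.load("s0.npy").astype(int);s=np.load("s22.npy").astype(int);
for n,(x,y,w,h) in dict(bottle=(322,205,28,50),jar=(420,272,30,45),rack=(250,158,45,52),stored=(280,168,45,70)).items():
    a=s0[y:y+h,x:x+w].sum(2).astype(np.float32);b=s[y:y+h,x:x+w].sum(2).astype(np.float32);print(n,cv2.phaseCorrelate(a,b))
im=eyes.camera("top");cv2.imwrite("pics/t23.png",im[:,:,::-1])
```

```text
[ 0.6205 -0.3169  0.135 ]
[ 0.6215 -0.3022  0.135 ]
[ 0.4982 -0.3176  0.135 ]
[ 0.5006 -0.3014  0.135 ]
centre [ 0.5602 -0.3095  0.135 ]
tri [ 0.6204 -0.3022  0.1337] 0.0018
tri [ 0.4986 -0.3041  0.132 ] 0.001
bottle ((-0.05637626659306072, -0.02833205103136649), 0.9935953582127889)
jar ((0.03822548047537033, 0.514123961362845), 0.9534570294839364)
rack ((0.4566571073494643, 0.2279327301621379), 0.7128361313431352)
stored ((0.33605937675708475, 0.21491236992950036), 0.7108755944687644)
```

View pics/t23.png

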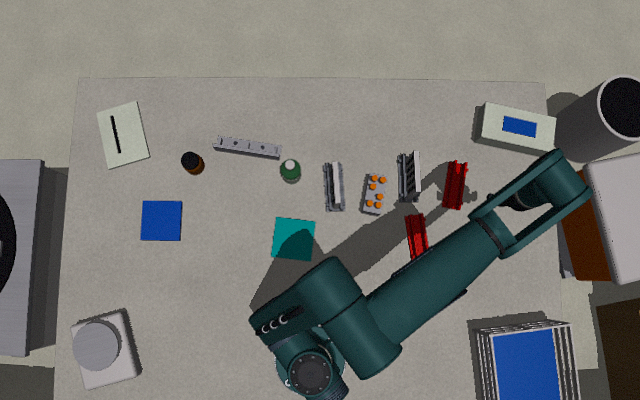

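```bash
python3 -c "
from station import ticket
print(ticket.job_done())"
```

```text
the job is handed in; nothing more can be done
None
```

The insert now stands upright in the middle of the empty draining stand, released, and I handed the job in at about 28.5 s of the 61 s allowed. No verdict is reported back.

- **What I did:** I pushed the insert square against the stop rail with the open fingertips. I tipped it up by squeezing it along an arc, then let it stand free against the rail. I gripped it by the top edge, carried it over and lowered it until the wrist force showed it on the slot floor. Then I opened the gripper and moved the arm away.
- **At the rail:** After release, the top edge was centred about 13 mm in front of the rail face and 28 mm along it, upright as far as the pictures show. It had come back about 8 mm when the fingers lifted off. I did not measure its foot separately.
- **In the stand:** The insert's centre measured (0.560, -0.3095) m against the stand's middle at about (0.559, -0.309) m. Two views put the top edge at 132 to 134 mm, where 135 mm is expected. That 1–3 mm gap is close to the calibration accuracy.
- **Other objects:** The bottle, jar, tube rack and stored insert shifted by about 0.5 pixel or less between the first and last scene pictures. The rack and stored-insert matches were weaker (about 0.71), probably because of shadows.

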